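Load the sampler's vial chute and lock it with the keeper rod

ROBOT

A 6-joint arm with a two-finger parallel gripper is mounted at the origin on the work surface. World frame = base frame: x ahead of the robot, y to its left, z up, the work surface at z = 0. Lengths are in mm, angles in rad, forces in N, time in s.
With the tool pointing down it reaches from about 350 to 875 mm from the base axis. Payload 4.2 kg.
Tool frame: the origin (TCP) lies at the very end of the fingers, on their centre line; the grasp point (between the pads) lies 19 mm behind it; z points along the fingers, y is the direction in which the jaws open and shut (so a half turn about z gives the same grasp; the last joint's range is limited). The gripper opens to 85 mm and grips with 20 to 120 N. Pads are 22 mm wide; open, the fingers measure 114 mm over their backs; the gripper's body (76 mm by 85 mm) begins 54 mm behind the grasp point. The pads swing forward as they close: fully open they stand 13 mm farther back than shut.
Start: joints at [1.493, 0.385, 0.008, 0, -1.194, -0.259], TCP at [206.51, 589.875, 194.712] pointing down, gripper open.
Joint ranges: [-3.14, 3.14], [-1.21, 2.06], [-1.07, 1.41], [-3.16, 2.05], [-2.99, -0.16], [-3.1, 3.1]. Speed limits (rad/s): [2.79, 2.79, 3.14, 3.14, 3.14, 3.14].

INTERFACE

Orientations are given as a unit quaternion [x, y, z, w].
In Python, from bench import telemetry, eyes, arm gives the robot as it stands. The module is installed in compiled form; this text tells all that it offers.
- The arm moves only by the tool move_arm, never from a script. Its argument "deltas" is text: rows parted by semicolons, each of 6 numbers parted by spaces: the shift along the tool's x, y, z in cm, then the turn, a rotation vector about the tool's x, y, z in rad. A call has 1 to 12 rows; each row shifts and turns the commanded pose from where the row before left it, along the tool's axes as they then stand; what a row does not reach is not made up. A row lasts 1/8 s, in which the tool goes at most 62.5 mm and 10.7 degrees, less where a joint would pass 70% of its speed; a pose out of reach is approached as far as the arm can. A call is refused whole if a number of a shift passes 6.25 or a number of a turn 0.188, either way. A call with a gripper value outside its range is refused whole. "grip" is the finger opening in cm, from 0 to 8.54, set as the call begins (left out, the last holds). The fingers move at their own pace and stop on an object; the grip force is fixed at half the most. Time passes only in rows, so rows that do not move let the fingers close. It gives the time, the measured TCP pose, the force and the opening at its end, in the units of the state.
- telemetry.read_state(): the state, without advancing time (a new reading comes with each control period).
- eyes.get_image(name): name is "scene" or "top" or "wrist"; returns a dict with "pixels" (400x640x3 uint8, blue, green, red), "range_z" (400x640 float32, mm along the optical axis (not along the pixel's ray), 0 where there is no reading), "fx", "fy", "cx", "cy" (pixels), "origin" and "orientation" of the camera in the world; the wrist camera has in their place "tool_from_camera" (4x4, takes a point from camera to tool coordinates, whose origin is the TCP and whose axes are the flange's). Camera axes: x right, y up, looking along -z (the intrinsics and any distortion apply to the point x, -y, -z); pixel columns grow to the right and rows downward; lengths in mm; the calibration is good to about 2 mm. The wrist camera is an equidistant fisheye: a pixel r from the principal point sees the ray r / f radians off the axis. A picture is of the moment at which its call begins: read the wrist's pose just before it.
- arm.job_done(): hands the job in, once; it reports no verdict.
Trained networks look in a picture, given as the dict that the camera call returned (one of the last four; its "shot" number tells which), for a name from the list of things; names that differ only in an ending like _2 or _b are one class to them, and where a whole thing is asked for, a point or a joint stands for the part that bears it (a point fixed in the world has none). Each returns a list of dicts, best first, with "p" (0 to 1); they miss things now and then, are a little off and sometimes report something else, mostly with a low value. They report only what shows in the picture. A call takes as long as a camera call. They do not tell look-alikes from the thing itself.
- eyes.boxes_of(picture, name): "point" ([x, y, z] in mm, in world coordinates, good to about 4 mm: the middle of the surface that is visible of it).
The state is a dict: "clock": time; "joints": joint angles; "joint_vel": joint speeds; "joint_efforts": joint torques, N m; "position": TCP position; "ee_rot": TCP orientation; "contact_force": force on the tool from outside, world axes, zero at the start; "wrist_torque": the same for the moment, N m; "gripper_width": finger opening in mm.
Only numpy, scipy, OpenCV 4.12 (cv2) and the standard library are available. Lean on these libraries where they do the work, as an engineer would, in place of code of your own. Each camera call takes 0.05 s, during which the arm holds its last target.

TASK

Feed every capped sample vial on the bench into the sloping two-bar chute at its high end, lengthwise over the slot, so that each hangs by its cap between the bars, cap up, and slides down into the queue at the stop. Once all are queued, push the keeper rod from the robot's side through the holes of both side plates, over the caps, until its handle is home against the plate, and let go. Leave the jar, the flask and the white bottle where they stand.

Things in the scene. Friction and masses are not known exactly. Their poses are not given: they have to be found in the camera images.
- vial0_mid (a point): centre of a sample vial, mid-length on its axis; may be absent. Amber glass cylinder 30 mm wide with a white hexagonal cap (56 mm over flats, 65 over corners, 18 mm long), 100 mm in all; x runs from glass end to cap: glass x -50..32 mm, cap 32..50, balance point x about -8. 0.09 kg. Starts lying at any yaw, cap end tilted up 9 degrees, centre 23 mm high
- vial1_mid (a point): centre of a sample vial, mid-length on its axis; may be absent. Amber glass cylinder 30 mm wide with a white hexagonal cap (56 mm over flats, 65 over corners, 18 mm long), 100 mm in all; x runs from glass end to cap: glass x -50..32 mm, cap 32..50, balance point x about -8. 0.09 kg. Starts lying at any yaw, cap end tilted up 9 degrees, centre 23 mm high
- vial2_mid (a point): centre of a sample vial, mid-length on its axis; may be absent. Amber glass cylinder 30 mm wide with a white hexagonal cap (56 mm over flats, 65 over corners, 18 mm long), 100 mm in all; x runs from glass end to cap: glass x -50..32 mm, cap 32..50, balance point x about -8. 0.09 kg. Starts lying at any yaw, cap end tilted up 9 degrees, centre 23 mm high
- vial3_mid (a point): centre of a sample vial, mid-length on its axis; may be absent. Amber glass cylinder 30 mm wide with a white hexagonal cap (56 mm over flats, 65 over corners, 18 mm long), 100 mm in all; x runs from glass end to cap: glass x -50..32 mm, cap 32..50, balance point x about -8. 0.09 kg. Starts lying at any yaw, cap end tilted up 9 degrees, centre 23 mm high
- vial4_mid (a point): centre of a sample vial, mid-length on its axis; may be absent. Amber glass cylinder 30 mm wide with a white hexagonal cap (56 mm over flats, 65 over corners, 18 mm long), 100 mm in all; x runs from glass end to cap: glass x -50..32 mm, cap 32..50, balance point x about -8. 0.09 kg. Starts lying at any yaw, cap end tilted up 9 degrees, centre 23 mm high
- chute: fixed chute, origin mid base plate on the bench; x across it, away from the robot; y level, uphill. Two slippery 10 mm steel bars, 48 mm between centres (38 mm slot: passes a vial's glass, not its cap) rise at 16 degrees to +y, 480 mm long. White plates at the low end only (y -240..-125 mm, 115 to 215 mm high, 10 thick, 80 apart inside), a bore in each; nothing else beside or above the bars
- chute_inlet (a point): feed point: mid-slot, level with the bar tops, 395 mm up the bars from the stop, 85 mm short of their high end; axes as the chute. A vial let go lying lengthwise just over the slot here (cap downhill is easiest) drops glass first between the bars, hangs by its cap square to the bars (16 degrees off vertical) and slides down to queue, about 60 mm per vial
- chute_stop (a point): low end of the chute: mid-slot, level with the bar tops (135 mm above the bench), at the face of the white stop plate; axes as the chute
- bore_near (a point): centre of the 18 mm bore at the outer face of the side plate on the robot's side; the bore runs along the chute's x, above the caps of hanging vials (34 mm over the bar tops); axes as the chute
- bore_far (a point): centre of the 18 mm bore at the outer face of the side plate on the far side, 100 mm farther along the chute's x than bore_near and in line with it; axes as the chute
- rod_handle (a point): centre of the keeper rod's handle: dark steel block 50 mm long (x), 30 x 30 mm in section, lying on the bench, centre 15 mm up; a 12 mm steel rod 112 mm long with a rounded tip stands out of its +x face on the centre line. 0.22 kg, balance point about 15 mm ahead of the handle's centre
- rod_tip (a point): tip of the keeper rod, 137 mm ahead (+x) of the handle's centre on the same line; x axis points out of the tip
- jar: bystander: closed jar 50 mm in diameter, 65 mm tall, standing among the vials; origin under its centre
- flask: bystander: stoppered conical glass flask 70 mm across, 110 mm tall; origin under its centre
- wash: bystander: white bottle 64 mm across, 150 mm tall; origin under its centre
Mind the look-alikes: they are no part of the job. Leave any green look-alike of the part that bears vial1_mid alone.

How it is judged (in metres and radians):
On the way, in this order (a step that is already met when the one before it is completed fails the run):
1. every vial hangs by its cap in the chute's queue, at rest (angle between each of vial0_mid, vial1_mid, vial2_mid, vial3_mid, vial4_mid's own x axis and vertical below 0.5 rad and x of vial0_mid in the frame of chute_stop between -0.015 and 0.015 m and y of vial0_mid in the frame of chute_stop between 0 and 0.335 m and z of vial0_mid in the frame of chute_stop between -0.06 and 0.08 m and linear speed of each of vial0, vial1, vial2, vial3, vial4 below 0.03 m/s and x of vial1_mid in the frame of chute_stop between -0.015 and 0.015 m and y of vial1_mid in the frame of chute_stop between 0 and 0.335 m and z of vial1_mid in the frame of chute_stop between -0.06 and 0.08 m and x of vial2_mid in the frame of chute_stop between -0.015 and 0.015 m and y of vial2_mid in the frame of chute_stop between 0 and 0.335 m and z of vial2_mid in the frame of chute_stop between -0.06 and 0.08 m and x of vial3_mid in the frame of chute_stop between -0.015 and 0.015 m and y of vial3_mid in the frame of chute_stop between 0 and 0.335 m and z of vial3_mid in the frame of chute_stop between -0.06 and 0.08 m and x of vial4_mid in the frame of chute_stop between -0.015 and 0.015 m and y of vial4_mid in the frame of chute_stop between 0 and 0.335 m and z of vial4_mid in the frame of chute_stop between -0.06 and 0.08 m), for 0.2 s.
2. the keeper rod is through both side plates, home (x of rod_tip in the frame of bore_far between 0.004 and 0.03 m and y of rod_tip in the frame of bore_far between -0.008 and 0.008 m and z of rod_tip in the frame of bore_far between -0.008 and 0.008 m and angle between the x axis of rod and the x axis of chute, either way round below 0.12 rad and linear speed of rod below 0.03 m/s), for 0.2 s.
At the end, for the whole second after the job is handed in: All vials hang cap up in the slot (axis within 0.5 rad of vertical, centre within 15 mm of mid-slot, in the lower 335 mm of the chute); the rod is through both bores, tip 4 mm or more beyond the far plate (12 when home), within 8 mm of the bore line; all at rest (all of step 1 and all of step 2); the robot touches nothing.
It fails at once if the jar is moved more than 4 cm (distance of jar from where it was at the start of the episode above 0.04 m).
It fails at once if the flask is moved more than 4 cm (distance of flask from where it was at the start of the episode above 0.04 m).
It fails at once if the wash is moved more than 4 cm (distance of wash from where it was at the start of the episode above 0.04 m).
Of vial0, vial1, vial2, vial3, vial4 only 3 to 5 are there at a start; the rules pass over those that are not, and their reading is None.
At some moment in a run one of vial0, vial1, vial2, vial3, vial4, rod may be knocked a few centimetres aside while the robot is not near it.
Once in a run the grip may slacken for a moment while it holds something.
It also fails if it takes over 210 s, if anything falls off the work surface, if the arm or the gripper's body presses on something with over 40 N, if the wrist force passes 120 N, or if a joint passes its speed limit or range.

## Working session

There is one attempt and no reset: what is moved stays moved. The work goes in short steps, Python scripts to look and compute and a tool call to move; the robot and the scene stay as the last step left them, time stands still between calls to the robot, and variables do not carry over. Pictures are saved under pics/ and viewed, and the job is handed in when it is done.

Besides the shell and the picture viewer there is one more tool, called after "Request:" as name(argument=value, ...) on one line, values as JSON. move_arm: Moves the arm, as the interface text tells. Its arguments: {"type":"object","properties":{"deltas":{"type":"string"},"grip":{"type":"number"}},"required":["deltas"]}

```bash
mkdir -p pics; ls
python3 - <<'E'
from bench import telemetry, eyes, arm
import cv2
print(telemetry.read_state())
for n in ["scene","top","wrist"]:
    p=eyes.get_image(n); cv2.imwrite(f"pics/{n}0.png",p["pixels"])
    print(n,{k:v for k,v in p.items() if k not in("pixels","range_z")})
    if n!="wrist":
        for o in ["vial0_mid","chute","rod_handle","rod_tip","jar","flask","wash","chute_inlet","chute_stop","bore_near","bore_far"]:
            try: print(o,[( [round(x) for x in d["point"]],round(d["p"],2)) for d in eyes.boxes_of(p,o)])
            except Exception as e: print(o,e)
E
```

```text
pics
{'clock': 0.0, 'joints': array([ 1.49259277e+00,  3.85545484e-01,  6.63110115e-03, -5.20288228e-04,
       -1.19400987e+00, -2.58611048e-01]), 'joint_vel': array([ 1.31525060e-03,  3.41128379e-05,  1.06472450e-03, -6.37305032e-04,
       -1.55724130e-03,  8.38838800e-04]), 'joint_efforts': array([-2.97968199e-04, -3.92282903e+01,  1.88402277e+01,  4.18622553e+00,
       -4.59313320e-03,  9.82347856e-07]), 'position': array([206.30412358, 589.26087354, 193.62726797]), 'ee_rot': array([ 9.85836295e-01, -1.67706913e-01, -1.44967085e-04,  1.08141879e-03]), 'contact_force': array([-0.37586565, -0.06575572,  0.4046129 ]), 'wrist_torque': array([0.03021326, 0.04604452, 0.030554  ]), 'gripper_width': 85.25066805382261}
scene {'fx': 497.4401931697173, 'fy': 497.4401931697173, 'cx': 317.889086199234, 'cy': 210.34641061812593, 'origin': array([1105.33999476, -625.68945544, 1450.1989522 ]), 'orientation': array([0.25094451, 0.09558467, 0.34462444, 0.89951343]), 'shot': 1}
vial0_mid [([468, 50, 35], 0.66), ([475, 344, 20], 0.22)]
chute [([660, 10, 12], 0.73)]
rod_handle [([478, 348, 23], 0.4
[... 740 characters left out ...]
2], 0.81)]
jar []
flask [([624, 400, 46], 0.7)]
wash [([528, -482, 103], 0.75)]
chute_inlet [([644, 26, 13], 0.74)]
chute_stop [([642, 28, 13], 0.56)]
bore_near [([639, 20, 11], 0.86)]
bore_far [([645, 27, 16], 0.76)]
wrist {'fx': 309.70691628693146, 'fy': 309.70691628693146, 'cx': 319.2212824680884, 'cy': 199.48124166158738, 'tool_from_camera': array([[-1.39951331e-03,  9.62355185e-01,  2.71791353e-01,
         6.96732256e+01],
       [ 9.99998542e-01,  1.08088865e-03,  1.32201582e-03,
        -1.56739561e-01],
       [ 9.78472591e-04,  2.71792807e-01, -9.62355294e-01,
        -1.79077816e+02],
       [ 0.00000000e+00,  0.00000000e+00,  0.00000000e+00,
         1.00000000e+00]]), 'shot': 3}
```

View pics/scene0.png

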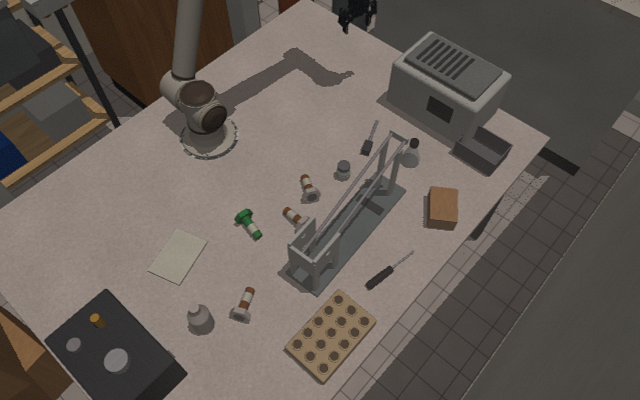

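View pics/top0.png

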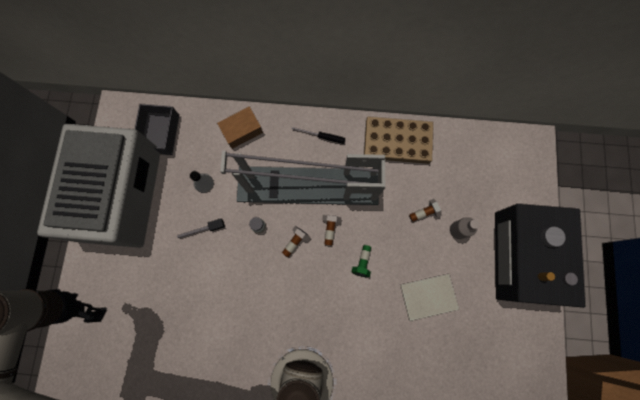

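View pics/wrist0.png

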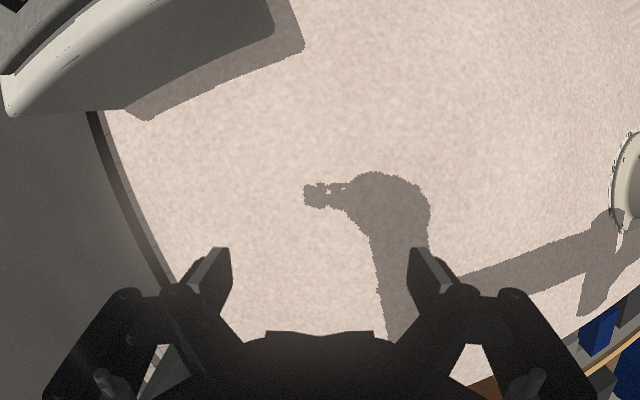

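```bash
cat > h.py <<'E'
from bench import telemetry, eyes, arm
import cv2, numpy as np
from scipy.spatial.transform import Rotation as R
def cloud(p,T=None):
    """HxWx3 world points (nan where none). T: (pos,quat) tool pose for wrist"""
    z=p["range_z"].astype(float); h,w=z.shape
    u,v=np.meshgrid(np.arange(w),np.arange(h))
    x=(u-p["cx"])/p["fx"]; y=(v-p["cy"])/p["fy"]
    if T is not None:
        r=np.hypot(x,y); s=np.where(r>1e-9,np.tan(np.minimum(r,1.5))/np.maximum(r,1e-9),1); x,y=x*s,y*s
    P=np.stack([x*z,-y*z,-z],-1); P[z<=0]=np.nan
    if T is None: return P@R.from_quat(p["orientation"]).as_matrix().T+p["origin"]
    M=p["tool_from_camera"]; P=P@M[:3,:3].T+M[:3,3]
    return P@R.from_quat(T[1]).as_matrix().T+T[0]
def proj(p,X,T=None):
    X=np.atleast_2d(X).astype(float)
    if T is None: C=(X-p["origin"])@R.from_quat(p["orientation"]).as_matrix()
    else:
        C=(X-T[0])@R.from_quat(T[1]).as_matrix(); M=p["tool_from_camera"]; C=(C-M[:3,3])@M[:3,:3]
    x,y=C[:,0]/-C[:,2],-C[:,1]/-C[:,2]
    if T is not None:
        r=np.hypot(x,y); s=np.where(r>1e-9,np.arctan(r)/np.maximum(r,1e-9),1); x,y=x*s,y*s
    return np.c_[p["cx"]+p["fx"]*x,p["cy"]+p["fy"]*y]
def pose():
    s=telemetry.read_state(); return s["position"],s["ee_rot"]
def shot(n):
    T=pose() if n=="wrist" else None
    p=eyes.get_image(n); return p,cloud(p,T),T
E
python3 - <<'E'
from h import *
for n in ["scene","top"]:
    p,P,_=shot(n); np.save(f"{n}.npy",P); cv2.imwrite(f"{n}.png",p["pixels"])
    m=(np.abs(P[...,2])<40)&(P[...,0]>100)&(P[...,0]<900)&(np.abs(P[...,1])<500)
    Q=P[m]; A=np.c_[Q[:,:2],np.ones(len(Q))]
    for i in range(5):
        c=np.linalg.lstsq(A,Q[:,2],rcond=None)[0]; r=Q[:,2]-A@c; k=np.abs(r)<6; Q=Q[k];A=A[k]
    print(n,c,r[k].std())
    # heatmap: top view
    for (u,v) in ([(208,135),(180,135),(235,135),(398,135),(305,235),(385,145)] if n=="scene" else [(302,375),(225,155),(345,160),(225,170),(347,178),(382,172)]):
        print((u,v),np.round(P[v,u]))
    big=cv2.resize(p["pixels"][100:300,150:490] if n=="top" else p["pixels"][120:340,200:440],None,fx=2.3,fy=2.3,interpolation=cv2.INTER_CUBIC)
    cv2.imwrite(f"pics/{n}_crop.png",big)
E
```

```text
scene [ 4.82168273e-03 -1.45034602e-03 -1.91133832e+00] 2.551235108622787
(208, 135) [ 54. -36.  79.]
(180, 135) [-85. -72.  -1.]
(235, 135) [76. 61.  9.]
(398, 135) [633. 268. 271.]
(305, 235) [ 615. -134.  163.]
(385, 145) [615. 233. 241.]
top [ 0.00272323 -0.00074031  0.06026352] 2.318140220703576
(302, 375) [ 70.  -6. 218.]
(225, 155) [653. 271. 273.]
(345, 160) [756. -87.   0.]
(225, 170) [611. 267. 265.]
(347, 178) [684. -98.  17.]
(382, 172) [ 663. -195.  199.]
```

View pics/top_crop.png

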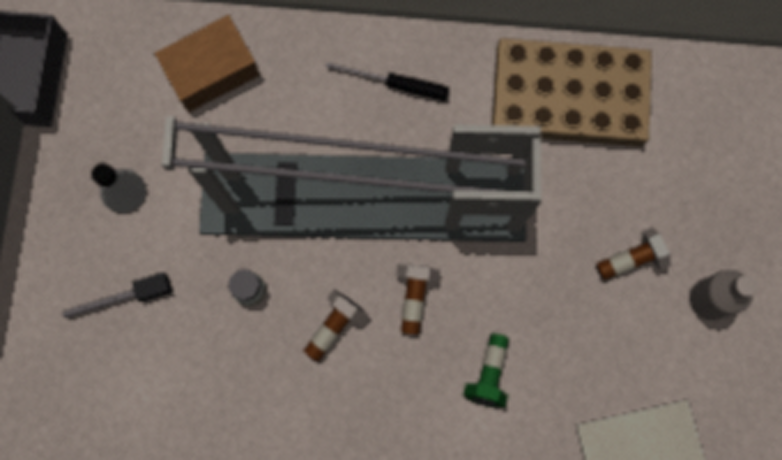

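View pics/scene_crop.png

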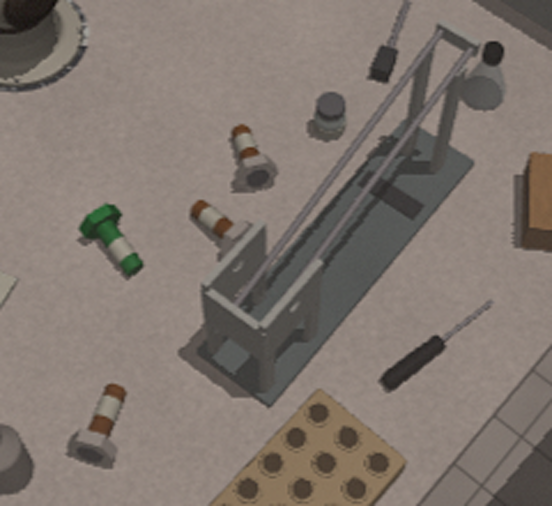

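Run:
```python
from h import *
for n in ["scene","top"]:
    P=np.load(f"{n}.npy"); I=cv2.imread(f"{n}.png")
    roi=(P[...,0]>530)&(P[...,0]<780)&(P[...,1]>-280)&(P[...,1]<320)
    m=roi&(P[...,2]>207)&(P[...,2]<235)&(P[...,1]<-60)
    Q=P[m]; print(n,"rim",len(Q),cv2.minAreaRect(Q[:,:2].astype(np.float32)),np.median(Q[:,2]))
    m=roi&(P[...,2]>8)&(P[...,2]<22); Q=P[m]; print("base",len(Q),Q[:,:2].min(0),Q[:,:2].max(0),cv2.minAreaRect(Q[:,:2].astype(np.float32)),np.median(Q[:,2]))
    m=roi&(P[...,2]>140)&(P[...,1]>-60); Q=P[m]; 
    # split bars by x relative to line
    a=np.polyfit(Q[:,1],Q[:,0],1); r=Q[:,0]-np.polyval(a,Q[:,1])
    for s in (1,-1):
        q=Q[(r*s>8)&(r*s<40)&(Q[:,1]<255)]
        c=np.polyfit(q[:,1],q[:,0],1); d=np.polyfit(q[:,1],q[:,2],1); print("bar",s,len(q),c,d,q[:,1].min(),q[:,1].max(), "x@100,z@100",np.polyval(c,100),np.polyval(d,100))
    # vials: amber colored etc: blobs above table
    m=(P[...,2]>10)&(P[...,2]<80)&(P[...,0]>250)&(P[...,0]<590)&(np.abs(P[...,1])<600)
    k,l,st,ce=cv2.connectedComponentsWithStats(m.astype(np.uint8))
    for i in range(1,k):
        if st[i,4]>40:
            Q=P[l==i]; print("blob",np.round(ce[i]),st[i,4],np.round(np.median(Q,0)),np.round(Q[:,2].max()),cv2.minAreaRect(Q[:,:2].astype(np.float32)))
```

```text
scene rim 330 ((658.9702758789062, -146.11195373535156), (103.0494384765625, 116.55770874023438), 4.177186965942383) 213.5433941207416
base 3214 [ 531.82418242 -279.72541958] [779.96149342 319.05831503] ((654.5799560546875, 19.755218505859375), (599.7565307617188, 246.4942626953125), 89.560546875) 12.036896086516322
bar 1 497 [-5.00049680e-02  6.73830868e+02] [1.23553397e-01 1.93653525e+02] -59.55108696792581 254.068709823934 x@100,z@100 668.8303716165324 206.00886477255406
bar -1 472 [-6.03799150e-02  6.26145872e+02] [1.11030543e-01 1.94781819e+02] -58.49760976470577 254.00398345664132 x@100,z@100 620.1078806998385 205.88487353174406
blob [409. 106.] 635 [487. 577.  47.] 80.0 ((484.6607971191406, 576.4850463867188), (209.76318359375, 18.591270446777344), 0.07844042032957077)
blob [369. 141.] 187 [473. 347.  24.] 37.0 ((459.124267578125, 389.0074462890625), (30.426864624023438, 167.78643798828125), 21.790159225463867)
blob [343. 170.] 239 [495. 184.  56.] 73.0 ((490.7563781738281, 189.5770721435547), (49.70074462890625, 48.46815490722656), 89.56292724609375)
blob [367. 183.] 76 [581.
[... 2416 characters left out ...]
] 37.0 ((459.01300048828125, 390.38525390625), (29.74591827392578, 161.93240356445312), 23.744678497314453)
blob [456. 231.] 138 [ 523. -471.   49.] 80.0 ((529.5787353515625, -479.13580322265625), (62.69892883300781, 28.585847854614258), 20.802480697631836)
blob [295. 240.] 333 [451.  63.  36.] 65.0 ((441.94268798828125, 65.67078399658203), (64.23138427734375, 102.86746978759766), 59.088226318359375)
blob [363. 262.] 350 [ 388. -172.   37.] 66.0 ((401.9136657714844, -165.9783172607422), (102.94621276855469, 60.8433723449707), 0.6387442350387573)
blob [431. 295.] 997 [ 306. -408.   12.] 18.0 ((302.7674865722656, -401.0726013183594), (119.12576293945312, 169.8798370361328), 16.799415588378906)
```

```bash
cat >> h.py <<'E'
def down(yaw,tilt=0.0):
    """tool down, tool x at yaw; tilt (rad) about tool y"""
    c,s=np.cos(yaw),np.sin(yaw)
    return R.from_matrix(np.array([[c,s,0],[s,-c,0],[0,0,-1]]))*R.from_rotvec([0,tilt,0])
def plan(tgt,yaw,n=None,tilt=0.0,start=None,vmax=4.5):
    p,q=start or pose(); A=R.from_quat(q); B=down(yaw,tilt)
    tgt=np.asarray(tgt,float)
    rv=(A.inv()*B).as_rotvec(); d=np.linalg.norm(tgt-p)/10
    k=int(max(np.ceil(d/vmax),np.ceil(np.linalg.norm(rv)/0.15),1)); n=n or k
    rows=[];  sp=(tgt-p)/n/10; cur=A
    for i in range(n):
        t=cur.inv().apply(sp); rows.append(np.r_[t,rv/n]); cur=cur*R.from_rotvec(rv/n)
    print("rows",n,"dist",round(d*10),"turn",np.round(rv,3))
    print("; ".join(" ".join(f"{x:.2f}" if j<3 else f"{x:.3f}" for j,x in enumerate(r)) for r in rows))
    return (tgt,B.as_quat())
E
python3 - <<'E'
from h import *
plan([400,66,230],np.radians(-34))
E
```

```text
rows 13 dist 560 turn [-0.    -0.     0.257]
2.74 3.31 -0.27 -0.000 -0.000 0.020; 2.80 3.26 -0.27 -0.000 -0.000 0.020; 2.86 3.20 -0.27 -0.000 -0.000 0.020; 2.93 3.14 -0.27 -0.000 -0.000 0.020; 2.99 3.09 -0.27 -0.000 -0.000 0.020; 3.05 3.03 -0.27 -0.000 -0.000 0.020; 3.11 2.97 -0.27 -0.000 -0.000 0.020; 3.17 2.90 -0.27 -0.000 -0.000 0.020; 3.22 2.84 -0.27 -0.000 -0.000 0.020; 3.28 2.78 -0.27 -0.000 -0.000 0.020; 3.33 2.71 -0.27 -0.000 -0.000 0.020; 3.39 2.64 -0.27 -0.000 -0.000 0.020; 3.44 2.58 -0.27 -0.000 -0.000 0.020
```

Request:
move_arm(deltas="2.8 3.3 -0.3 0 0 0.02; 2.85 3.3 -0.3 0 0 0.02; 2.9 3.2 -0.3 0 0 0.02; 2.95 3.15 -0.3 0 0 0.02; 3 3.1 -0.3 0 0 0.02; 3.05 3.05 -0.3 0 0 0.02; 3.1 3 -0.3 0 0 0.02; 3.2 2.9 -0.3 0 0 0.02; 3.2 2.85 -0.3 0 0 0.02; 3.3 2.8 -0.3 0 0 0.02; 3.3 2.7 -0.3 0 0 0.02; 3.4 2.65 -0.3 0 0 0.02")

```text
clock: 2.85
position: [385.9, 102.9, 231.2]
ee_rot: [0.959, -0.285, 0.0, -0.0]
contact_force: [0.8, 0.7, 0.1]
gripper_width: 85.4
```

Run:
```python
from h import *
s=telemetry.read_state(); print(s["clock"],s["position"],s["ee_rot"],s["joints"])
p,P,T=shot("wrist"); cv2.imwrite("pics/w1.png",p["pixels"]); np.save("w.npy",P)
print(np.nanmedian(P[...,2]))
for o in ["vial0_mid","jar"]: print([(np.round(d["point"]),round(d["p"],2)) for d in eyes.boxes_of(p,o)])
```

```text
2.85 [385.88567174 102.85530983 231.20330511] [ 9.58663149e-01 -2.84542790e-01  3.75154175e-04 -4.75337792e-04] [ 6.72223439e-01 -4.41346071e-02 -4.31814991e-01  7.60000738e-05
 -1.18190689e+00  3.21485066e-01]
0.5187191034927991
[(array([451.,  67.,  34.]), 0.95)]
[(array([490., 192.,  68.]), 0.94)]
```

View pics/w1.png

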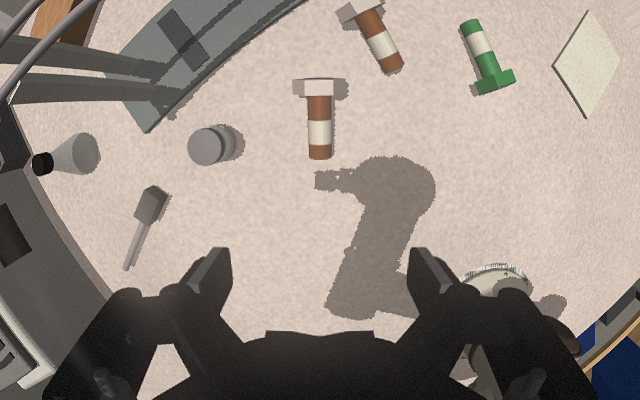

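```bash
cat >> h.py <<'E'
from scipy.optimize import least_squares
def sdcyl(x,r,a,b,rad):
    dx=np.maximum(a-x,x-b); dr=r-rad
    return np.where((dx>0)&(dr>0),np.hypot(np.maximum(dx,0),np.maximum(dr,0)),np.maximum(dx,dr))
def vial_res(c,yaw,tilt,Q):
    ax=np.array([np.cos(tilt)*np.cos(yaw),np.cos(tilt)*np.sin(yaw),np.sin(tilt)])
    d=Q-c; x=d@ax; r=np.linalg.norm(d-np.outer(x,ax),axis=1)
    return np.minimum(sdcyl(x,r,-50,32,15),sdcyl(x,r,32,50,29.5))
def fit_vial(P,xy,yaw,zmin=6,free=False):
    Q=P.reshape(-1,3); Q=Q[np.isfinite(Q).all(1)]
    Q=Q[(np.hypot(Q[:,0]-xy[0],Q[:,1]-xy[1])<72)&(Q[:,2]>zmin)&(Q[:,2]<75)]
    f=lambda v: vial_res(np.array([v[0],v[1],23.0]),v[2],np.radians(9),Q)
    best=None
    for dy in (0,.5,-.5):
        s=least_squares(f,[xy[0],xy[1],yaw+dy],loss="soft_l1",f_scale=2.0,x_scale=[1,1,.02])
        if best is None or s.cost<best.cost: best=s
    r=f(best.x); return best.x,len(Q),np.median(np.abs(r))
E
python3 - <<'E'
from h import *
P=np.load("w.npy"); t=np.load("top.npy"); s=np.load("scene.npy")
for nm,xy,y in [("A",(442,66),-34),("B",(494,-52),-6),("C",(578,-374),-65)]:
    for n,C in (("w",P),("t",t),("s",s)):
        try:
            x,k,r=fit_vial(C,xy,np.radians(y)); print(nm,n,np.round(x[:2],1),round(np.degrees(x[2]),1),k,round(r,2))
        except Exception as e: print(nm,n,e)
E
```

```text
A w [441.3  68.1] -32.0 2402 0.73
A t [441.9  66.8] -32.6 364 1.46
A s [438.9  64.5] -31.9 362 1.56
B w [494.7 -51.2] -2.9 2125 0.7
B t [492.5 -53.5] -2.5 342 1.66
B s [491.7 -54.2] -3.5 291 1.77
C w [ 578. -374.] -65.0 0 nan
C t [ 584.4 -371.8] -63.3 369 1.46
C s [ 581.7 -373.4] -62.8 488 1.38
  return _methods._mean(a, axis=axis, dtype=dtype,
  ret = ret.dtype.type(ret / rcount)
```

Run:
```python
from h import *
y=np.radians(-32); g=np.array([441.3,68.1])-10*np.array([np.cos(y),np.sin(y)])
s=plan([*g,90],y); plan([*g,4],y,start=s,vmax=3)
```

```text
rows 4 dist 151 turn [-0.001 -0.    -0.022]
1.38 -0.03 3.53 -0.000 -0.000 -0.005; 1.38 -0.02 3.53 -0.000 -0.000 -0.005; 1.38 -0.01 3.53 -0.000 -0.000 -0.005; 1.38 -0.01 3.53 -0.000 -0.000 -0.005
rows 3 dist 86 turn [0. 0. 0.]
0.00 0.00 2.87 0.000 0.000 0.000; 0.00 0.00 2.87 0.000 0.000 0.000; 0.00 0.00 2.87 0.000 0.000 0.000
```

Request:
move_arm(deltas="1.4 0 3.5 0 0 -0.005; 1.4 0 3.5 0 0 -0.005; 1.4 0 3.5 0 0 -0.005; 1.4 0 3.5 0 0 -0.005; 0 0 2.9 0 0 0; 0 0 2.9 0 0 0; 0 0 2.8 0 0 0; 0 0 0 0 0 0")

```text
clock: 4.0
position: [431.3, 73.9, 3.2]
ee_rot: [0.962, -0.274, -0.002, 0.002]
contact_force: [0.6, -0.4, -0.1]
gripper_width: 85.3
```

Request:
move_arm(deltas="0 0 0 0 0 0; 0 0 0 0 0 0; 0 0 0 0 0 0; 0 0 0 0 0 0; 0 0 0 0 0 0; 0 0 0 0 0 0", grip=0)

```text
clock: 4.75
position: [432.8, 73.9, 4.8]
ee_rot: [0.961, -0.275, 0.0, -0.0]
contact_force: [-0.4, 0.4, -0.1]
gripper_width: -0.0
```

Run:
```python
from h import *
s=telemetry.read_state(); print(s["clock"],s["position"],s["ee_rot"],s["gripper_width"],s["contact_force"])
p,P,T=shot("wrist"); cv2.imwrite("pics/w2.png",p["pixels"])
```

```text
4.75 [432.77957852  73.92960222   4.75558127] [ 9.61476871e-01 -2.74885838e-01  3.76736437e-05 -4.18826473e-05] -0.0048056964311119325 [-0.39599546  0.35530594 -0.14921987]
```

View pics/w2.png

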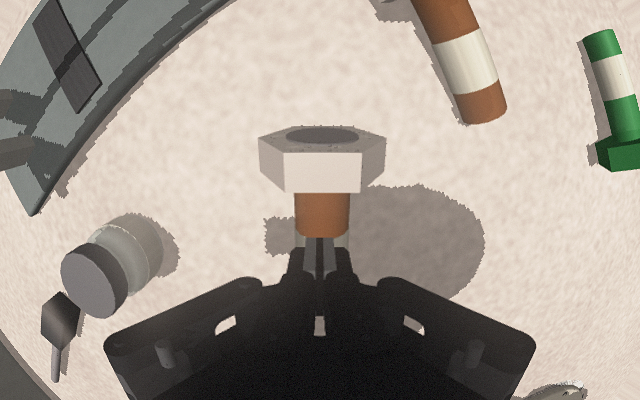

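Run:
```python
from h import *
p,P,T=shot("wrist")
print(proj(p,T[0],T),proj(p,[441.3,68.1,23],T),proj(p,[432.8,73.4,30],T))
for (u,v) in [(320,170),(322,215),(320,150),(320,260),(320,320)]: print((u,v),np.round(P[v,u],1))
for n in("top","scene"):
    p,P,_=shot(n); cv2.imwrite(f"pics/{n}2.png",cv2.resize(p["pixels"][160:280,230:390] if n=="top" else p["pixels"][140:260,240:400],None,fx=4,fy=4))
```

```text
[[320.15631911 229.00311731]] [[320.95135855 223.58104363]] [[320.98350918 245.29910287]]
(320, 170) [472.3  49.4  57.1]
(322, 215) [449.8  62.3  38.5]
(320, 150) [479.1  45.2  53.4]
(320, 260) [442.4  68.1  69.3]
(320, 320) [ 3.696e+02  1.134e+02 -1.000e-01]
```

View pics/scene2.png

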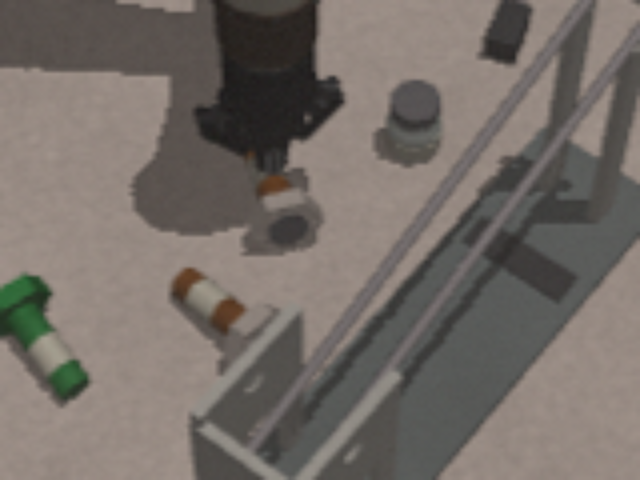

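Run:
```python
import cv2
I=cv2.imread("pics/w2.png"); cv2.imwrite("pics/w2c.png",cv2.resize(I[120:340,240:400],None,fx=3.5,fy=2.7,interpolation=cv2.INTER_CUBIC))
```

```text
(no output)
```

View pics/w2c.png

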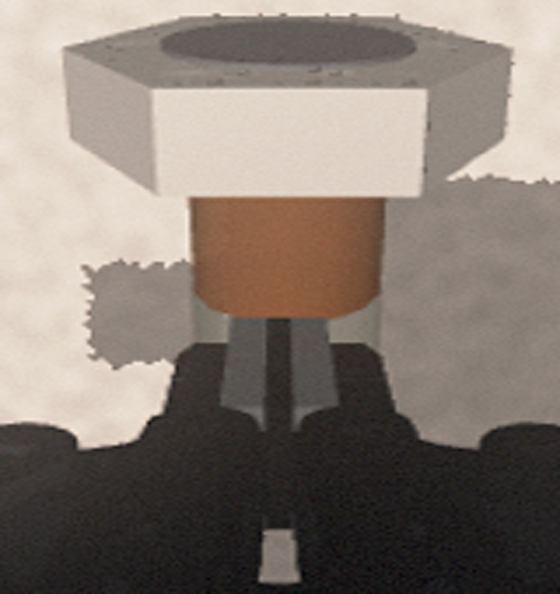

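Run:
```python
from h import *
p,P,T=shot("wrist")
M=down(np.radians(-32)).as_matrix()
for v in range(225,275,5):
    for u in (308,312,320,327,333): print((u,v),np.round((P[v,u]-T[0])@M), end=" ")
    print()
```

```text
(308, 225) [ 15.  -6. -32.] (312, 225) [ 15.  -4. -33.] (320, 225) [ 15.  -0. -34.] (327, 225) [ 15.   3. -32.] (333, 225) [ 15.   6. -33.] 
(308, 230) [ 12.  -6. -31.] (312, 230) [ 11.  -4. -31.] (320, 230) [ 12.  -0. -33.] (327, 230) [ 12.   3. -33.] (333, 230) [ 12.   6. -32.] 
(308, 235) [  9.  -6. -31.] (312, 235) [  9.  -4. -31.] (320, 235) [  9.  -0. -32.] (327, 235) [  9.   3. -32.] (333, 235) [  9.   7. -31.] 
(308, 240) [ 12.  -6. -44.] (312, 240) [ 11.  -4. -44.] (320, 240) [ 12.  -0. -45.] (327, 240) [ 12.   3. -46.] (333, 240) [ 11.   6. -43.] 
(308, 245) [ 11.  -6. -49.] (312, 245) [ 12.  -4. -50.] (320, 245) [ 11.  -0. -50.] (327, 245) [ 12.   3. -51.] (333, 245) [ 12.   6. -50.] 
(308, 250) [ 12.  -5. -56.] (312, 250) [ 11.  -4. -55.] (320, 250) [ 11.  -0. -55.] (327, 250) [ 11.   3. -54.] (333, 250) [ 11.   6. -55.] 
(308, 255) [ 12.  -5. -61.] (312, 255) [ 11.  -4. -59.] (320, 255) [ 12.  -0. -61.] (327, 255) [ 12.   3. -61.] (333, 255) [ 11.   5. -60.] 
(308, 260) [ 12.  -5. -66.] (312, 260) [ 12.  -3. -65.] (320, 260) [ 11.  -0. -65.] (327, 260) [ 11.   3. -64.] (333, 260) [ 11.   5. -64.] 
(308, 265) [ 12.  -5. -70.] (312, 265) [ 11.  -3. -69.] (320, 265) [ 11.  -0. -69.] (327, 265) [ 12.   3. -70.] (333, 265) [ 11.   5. -69.] 
(308, 270) [ 12.  -5. -74.] (312, 270) [ 12.  -3. -74.] (320, 270) [ 12.  -0. -74.] (327, 270) [ 11.   2. -73.] (333, 270) [ 12.   5. -75.]
```

Request:
move_arm(deltas="0 0 -1 0 0 0; 0 0 -2 0 0 0; 0 0 -2 0 0 0; 0 0 0 0 0 0")

```text
clock: 5.5
position: [434.0, 74.7, 56.5]
ee_rot: [0.962, -0.275, 0.002, -0.002]
contact_force: [0.0, -0.1, -0.5]
gripper_width: 0.1
```

Run:
```python
from h import *
p,P,T=shot("wrist"); cv2.imwrite("pics/w3.png",p["pixels"]); print(T)
print(fit_vial(P,(441,68),np.radians(-32)))
```

```text
(array([434.03115223,  74.65826277,  56.48333073]), array([ 0.96153355, -0.27467786,  0.00165088, -0.00160917]))
(array([440.72376289,  68.21455215,  -0.55899155]), 6827, np.float64(0.6614707036944054))
```

View pics/w3.png

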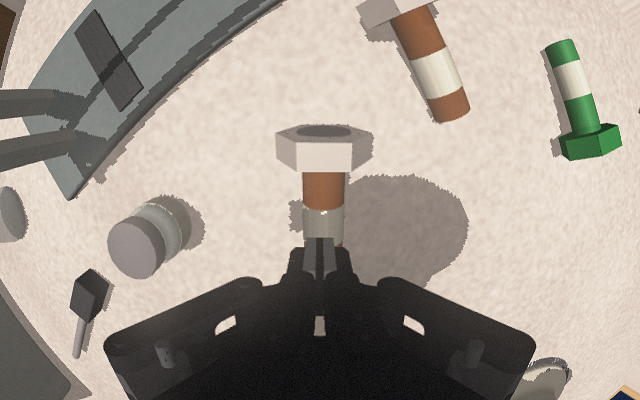

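Run:
```python
from h import *
p,P,T=shot("wrist")
L=R.from_quat(T[1]).inv().apply((P.reshape(-1,3)-T[0])).reshape(P.shape)
for v in range(228,262,3):
    print(v,[ (u,*np.round(L[v,u]).astype(int)) for u in (300,308,312,320,327,333,342)])
```

```text
228 [(300, np.int64(-21), np.int64(-16), np.int64(56)), (308, np.int64(-9), np.int64(-8), np.int64(24)), (312, np.int64(-8), np.int64(-6), np.int64(23)), (320, np.int64(-8), np.int64(0), np.int64(22)), (327, np.int64(-7), np.int64(5), np.int64(21)), (333, np.int64(-8), np.int64(9), np.int64(23)), (342, np.int64(-12), np.int64(16), np.int64(32))]
231 [(300, np.int64(-24), np.int64(-16), np.int64(56)), (308, np.int64(-11), np.int64(-9), np.int64(24)), (312, np.int64(-10), np.int64(-6), np.int64(22)), (320, np.int64(-10), np.int64(0), np.int64(21)), (327, np.int64(-10), np.int64(5), np.int64(21)), (333, np.int64(-11), np.int64(9), np.int64(24)), (342, np.int64(-15), np.int64(16), np.int64(33))]
234 [(300, np.int64(-26), np.int64(-16), np.int64(56)), (308, np.int64(-13), np.int64(-9), np.int64(24)), (312, np.int64(-13), np.int64(-6), np.int64(23)), (320, np.int64(-12), np.int64(0), np.int64(21)), (327, np.int64(-12), np.int64(5), np.int64(21)), (333, np.int64(-13), np.int64(9), np.int64(23)), (342, np.int64(-18), np.int64(16), np.int64(35))]
237 [(300, np.int64(-29), np.int64(-16), np.in
[... 2415 characters left out ...]
]
258 [(300, np.int64(8), np.int64(-9), np.int64(-55)), (308, np.int64(12), np.int64(-5), np.int64(-64)), (312, np.int64(11), np.int64(-4), np.int64(-63)), (320, np.int64(11), np.int64(0), np.int64(-63)), (327, np.int64(12), np.int64(3), np.int64(-64)), (333, np.int64(12), np.int64(5), np.int64(-64)), (342, np.int64(8), np.int64(10), np.int64(-57))]
261 [(300, np.int64(8), np.int64(-9), np.int64(-59)), (308, np.int64(12), np.int64(-5), np.int64(-67)), (312, np.int64(12), np.int64(-3), np.int64(-66)), (320, np.int64(12), np.int64(0), np.int64(-66)), (327, np.int64(11), np.int64(3), np.int64(-66)), (333, np.int64(12), np.int64(5), np.int64(-66)), (342, np.int64(8), np.int64(9), np.int64(-58))]
```

Run:
```python
from h import *
T=pose(); print(T[0])
for n in ("scene","top"):
    p,P,_=shot(n); I=p["pixels"].astype(int)
    m=(np.hypot(P[...,0]-T[0][0],P[...,1]-T[0][1])<45)&(P[...,2]>68)&(P[...,2]<200)
    Q=P[m]; print(n,len(Q)); 
    for z in range(70,200,10):
        q=Q[(Q[:,2]>=z)&(Q[:,2]<z+10)]
        if len(q): print(z,len(q),np.round(q.mean(0)),np.round(np.ptp(q,0)))
```

```text
[432.52785657  73.90033114  54.75660271]
scene 334
90 9 [438.  65.  97.] [11. 20.  9.]
100 12 [439.  66. 106.] [16. 18.  9.]
110 19 [438.  65. 116.] [21. 25.  9.]
120 13 [437.  65. 126.] [18. 26.  9.]
130 20 [438.  68. 136.] [44. 43.  9.]
140 63 [435.  65. 145.] [51. 66. 10.]
150 42 [440.  69. 154.] [62. 73. 10.]
160 46 [445.  72. 165.] [56. 76. 10.]
170 37 [445.  70. 176.] [54. 73. 10.]
180 36 [443.  67. 186.] [48. 79. 10.]
190 37 [439.  60. 195.] [61. 77.  9.]
top 17
140 1 [408.  51. 146.] [0. 0. 0.]
150 1 [410.  54. 155.] [0. 0. 0.]
160 2 [407.  45. 165.] [0. 3. 5.]
170 5 [412.  37. 177.] [19. 11.  5.]
180 1 [414.  37. 190.] [0. 0. 0.]
190 7 [411.  39. 197.] [10. 14.  4.]
```

Run:
```python
from h import *
y=np.radians(-32); g=np.array([441.3,68.1])-10*np.array([np.cos(y),np.sin(y)])
s=plan([*g,-38],y,vmax=2.5)
```

```text
rows 4 dist 92 turn [0.001 0.001 0.001]
0.02 -0.01 2.30 0.000 0.000 0.000; 0.02 -0.01 2.30 0.000 0.000 0.000; 0.02 -0.00 2.30 0.000 0.000 0.000; 0.02 -0.00 2.30 0.000 0.000 0.000
```

Request:
move_arm(deltas="0 0 0 0 0 0; 0 0 0 0 0 0; 0 0 0 0 0 0; 0 0 0 0 0 0; 0 0 2.3 0 0 0; 0 0 2.3 0 0 0; 0 0 2.3 0 0 0; 0 0 2.3 0 0 0; 0 0 0 0 0 0", grip=8.5)

```text
clock: 6.82
position: [431.6, 73.3, -38.5]
ee_rot: [0.961, -0.275, -0.001, 0.001]
contact_force: [-0.4, 0.3, 0.9]
gripper_width: 85.0
```

Request:
move_arm(deltas="0 0 0 0 0 0; 0 0 0 0 0 0; 0 0 0 0 0 0; 0 0 0 0 0 0; 0 0 0 0 0 0; 0 0 0 0 0 0", grip=0)

```text
clock: 7.58
position: [433.2, 74.1, -36.5]
ee_rot: [0.962, -0.275, 0.0, -0.0]
contact_force: [-0.5, -0.2, 6.1]
gripper_width: 28.4
```

Run:
```python
from h import *
p,P,T=shot("wrist"); cv2.imwrite("pics/w4.png",p["pixels"])
L=R.from_quat(T[1]).inv().apply((P.reshape(-1,3)-T[0])).reshape(P.shape)
```

```text
(no output)
```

View pics/w4.png

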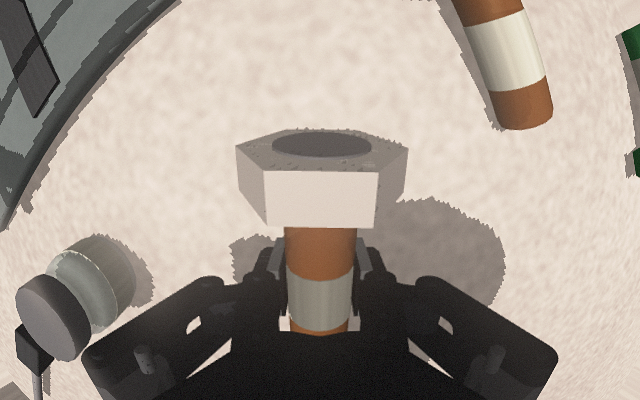

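Run:
```python
from h import *
y=np.radians(-32)
s=plan([433,74,150],y); s=plan([639,187,285],np.radians(-86.4),start=s)
```

```text
rows 5 dist 187 turn [-0.001 -0.001  0.002]
0.00 0.00 -3.73 -0.000 -0.000 0.000; 0.00 0.00 -3.73 -0.000 -0.000 0.000; 0.00 0.00 -3.73 -0.000 -0.000 0.000; -0.00 0.00 -3.73 -0.000 -0.000 0.000; -0.00 0.00 -3.73 -0.000 -0.000 0.000
rows 7 dist 271 turn [0.    0.    0.949]
1.64 -2.93 -1.93 0.000 0.000 0.136; 1.23 -3.12 -1.93 0.000 0.000 0.136; 0.80 -3.26 -1.93 0.000 0.000 0.136; 0.35 -3.34 -1.93 0.000 0.000 0.136; -0.11 -3.35 -1.93 0.000 0.000 0.136; -0.56 -3.31 -1.93 0.000 0.000 0.136; -1.00 -3.20 -1.93 0.000 0.000 0.136
```

Request:
move_arm(deltas="0 0 -2 0 0 0; 0 0 -4 0 0 0; 0 0 -4.5 0 0 0; 0 0 -4.5 0 0 0; 0 0 -4.5 0 0 0; 0 0 -2 0 0 0; 0 0 0 0 0 0")

```text
clock: 8.5
position: [433.2, 74.3, 178.9]
ee_rot: [0.961, -0.275, 0.001, -0.001]
contact_force: [0.3, -1.1, -1.4]
gripper_width: 28.3
```

```bash
cat >> h.py <<'E'
def held(P,T,dz):
    """fit vial in tool frame near axis; returns along(x), y offset, z (tool), tilt deg (cap up +), yawdev deg"""
    L=R.from_quat(T[1]).inv().apply(P.reshape(-1,3)-T[0]); L=L[np.isfinite(L).all(1)]
    Q=L*[1,-1,-1]  # frame: x tool x, z up
    Q=Q[(Q[:,0]>-70)&(Q[:,0]<85)&(np.abs(Q[:,1])<38)&(Q[:,2]>15)&(Q[:,2]<110)]
    Q=Q[(Q[:,0]>14)|(np.abs(Q[:,1])<11)]   # drop the fingers
    f=lambda v: vial_res(v[:3],v[3],v[4],Q)
    s=least_squares(f,[10,0,dz,0,.16],loss="soft_l1",f_scale=1.5,x_scale=[1,1,1,.02,.02])
    return np.round(s.x[:3],1),np.round(np.degrees(s.x[3:]),1),len(Q),np.median(np.abs(f(s.x)))
E
python3 - <<'E'
from h import *
p,P,T=shot("wrist"); print(T[0],telemetry.read_state()["gripper_width"]); print(held(P,T,58))
E
```

```text
[433.23889683  74.34402685 178.88339184] 28.253845960003797
(array([ 9.2,  0.3, 58.7]), array([-0.8,  9.6]), 21951, np.float64(0.6710754186766081))
```

Run:
```python
from h import *
s=plan([639,197,290],np.radians(-86.4),n=8)
```

```text
rows 8 dist 266 turn [-0.     0.001  0.951]
1.38 -2.67 -1.41 -0.000 0.000 0.119; 1.05 -2.82 -1.41 -0.000 0.000 0.119; 0.71 -2.92 -1.41 -0.000 0.000 0.119; 0.36 -2.99 -1.41 -0.000 0.000 0.119; 0.00 -3.01 -1.41 -0.000 0.000 0.119; -0.35 -2.99 -1.41 -0.000 0.000 0.119; -0.70 -2.92 -1.41 -0.000 0.000 0.119; -1.05 -2.82 -1.41 -0.000 0.000 0.119
```

Request:
move_arm(deltas="1.4 -2.7 -1.6 0 0 0.119; 1.05 -2.8 -1.6 0 0 0.119; 0.7 -2.9 -1.6 0 0 0.119; 0.35 -3 -1.4 0 0 0.119; 0 -3 -1.3 0 0 0.119; -0.35 -3 -1.3 0 0 0.119; -0.7 -2.9 -1.3 0 0 0.119; -1.05 -2.8 -1.2 0 0 0.119; 0 0 0 0 0 0")

```text
clock: 9.68
position: [640.0, 198.0, 287.1]
ee_rot: [0.729, -0.685, -0.001, 0.002]
contact_force: [-0.1, 0.2, -1.3]
gripper_width: 28.6
```

Run:
```python
from h import *
p,P,T=shot("wrist"); print(T,telemetry.read_state()["gripper_width"]); print(held(P,T,58)); cv2.imwrite("pics/w5.png",p["pixels"]); np.save("w5.npy",P)
```

```text
(array([639.95443283, 197.95792375, 287.08749982]), array([ 0.7287719 , -0.68475304, -0.00091129,  0.0019893 ])) 28.55683673925057
(array([ 8.7,  0.7, 58.7]), array([-0.8,  9.5]), 21792, np.float64(0.6659700396026746))
```

View pics/w5.png

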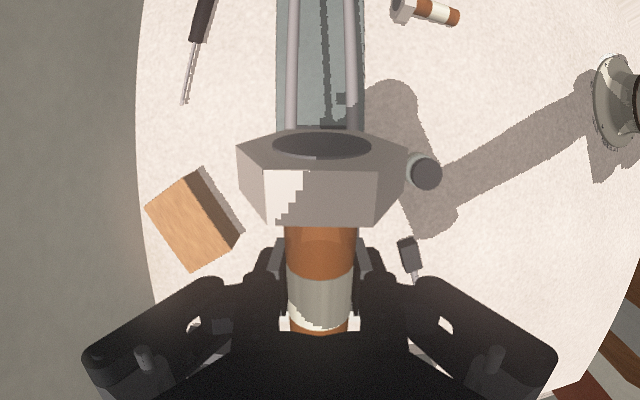

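Bars run under the vial symmetrically (pixels ~292 and ~350 at row 90). Now measure the bars in this view.

Run:
```python
from h import *
P=np.load("w5.npy")
Q=P[:125,260:400].reshape(-1,3)
Q=Q[np.isfinite(Q).all(1)]
th=np.radians(3.6)
# bar points: z>120
Q=Q[(Q[:,2]>120)&(Q[:,1]<150)&(Q[:,1]>-70)]
x=Q[:,0]+0.0625*Q[:,1]
h,e=np.histogram(x,bins=np.arange(580,730,6)); print(list(zip(e.astype(int),h)))
mid=np.median(x)
for s in(1,-1):
    q=Q[(x-651)*s>10]
    # robust: use top points
    for _ in range(4):
        c=np.polyfit(q[:,1],q[:,0],1);r=q[:,0]-np.polyval(c,q[:,1]);q=q[np.abs(r)<2.2*r.std()]
    d=np.polyfit(q[:,1],q[:,2],1); print(s,len(q),c,d,q[:,1].min(),q[:,1].max(),np.polyval(c,187),np.polyval(d,187),np.polyval(c,0),np.polyval(d,0))
```

```text
[(np.int64(580), np.int64(0)), (np.int64(586), np.int64(0)), (np.int64(592), np.int64(0)), (np.int64(598), np.int64(0)), (np.int64(604), np.int64(0)), (np.int64(610), np.int64(0)), (np.int64(616), np.int64(0)), (np.int64(622), np.int64(789)), (np.int64(628), np.int64(739)), (np.int64(634), np.int64(0)), (np.int64(640), np.int64(0)), (np.int64(646), np.int64(0)), (np.int64(652), np.int64(0)), (np.int64(658), np.int64(0)), (np.int64(664), np.int64(0)), (np.int64(670), np.int64(902)), (np.int64(676), np.int64(633)), (np.int64(682), np.int64(0)), (np.int64(688), np.int64(0)), (np.int64(694), np.int64(0)), (np.int64(700), np.int64(0)), (np.int64(706), np.int64(0)), (np.int64(712), np.int64(0)), (np.int64(718), np.int64(0))]
1 1535 [-5.95472757e-02  6.74927810e+02] [  0.28830245 187.96749033] 24.377446416643124 138.19134449983522 663.7924697584261 241.8800494024056 674.9278103195478 187.96749033182618
-1 1528 [-5.95260585e-02  6.27451256e+02] [  0.28885859 188.69286212] 21.3526051100838 135.3884591692231 616.319883071519 242.7094176435832 627.451256007326 188.6928621178614
```

Request:
move_arm(deltas="0 0.12 2.5 0 0 0; 0 0 2.5 0 0 0; 0 0 2 0 0 0; 0 0 0.8 0 0 0; 0 0 0.3 0 0 0; 0 0 0 0 0 0; 0 0 0 0 0 0")

```text
clock: 10.6
position: [638.1, 197.0, 210.4]
ee_rot: [0.729, -0.685, 0.0, -0.001]
contact_force: [1.6, -1.1, -0.3]
gripper_width: 28.3
```

Run:
```python
from h import *
p,P,T=shot("wrist"); print(T,telemetry.read_state()["gripper_width"],telemetry.read_state()["contact_force"]); print(held(P,T,58)); cv2.imwrite("pics/w6.png",p["pixels"])
```

```text
(array([638.14327538, 197.00866532, 210.36856306]), array([ 7.28681511e-01, -6.84852481e-01,  1.57551621e-04, -5.56708542e-04])) 27.95444209873986 [ 0.45940319 -0.45124092  0.07210554]
(array([ 8.7,  0.7, 58.7]), array([-0.8,  9.2]), 22470, np.float64(0.6672545710854365))
```

View pics/w6.png

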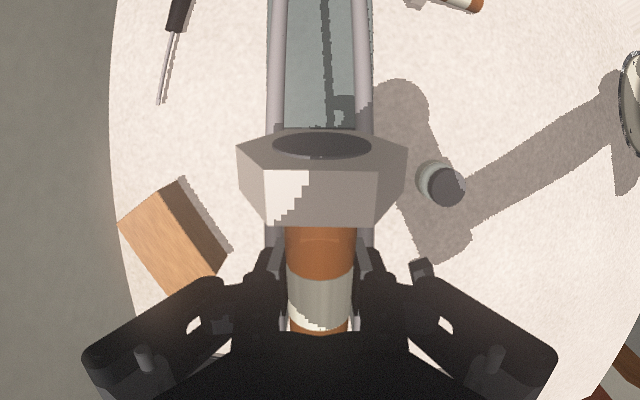

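Request:
move_arm(deltas="0 0 0.4 0 0 0; 0 0 0 0 0 0")

```text
clock: 10.9
position: [639.0, 196.8, 209.0]
ee_rot: [0.729, -0.685, 0.002, -0.002]
contact_force: [-1.4, -1.5, 7.8]
gripper_width: 28.2
```

Request:
move_arm(deltas="0 0 0 0 0 0; 0 0 0 0 0 0; 0 0 0 0 0 0; 0 0 0 0 0 0; 0 0 0 0 0 0; 0 0 0 0 0 0; 0 0 0 0 0 0; 0 0 0 0 0 0", grip=8.5)

```text
clock: 11.9
position: [637.9, 196.9, 205.7]
ee_rot: [0.729, -0.685, -0.0, -0.0]
contact_force: [0.4, 0.1, 0.3]
gripper_width: 84.9
```

Run:
```python
from h import *
p,P,T=shot("wrist"); print(T); cv2.imwrite("pics/w7.png",p["pixels"])
p,P,T=shot("scene"); cv2.imwrite("pics/s7.png",cv2.resize(p["pixels"][100:320,220:460],None,fx=2.5,fy=2.5,interpolation=cv2.INTER_CUBIC))
```

```text
(array([637.92135364, 196.94836359, 205.72174379]), array([ 7.28675125e-01, -6.84859520e-01, -5.03002791e-06, -7.68519968e-06]))
```

View pics/w7.png

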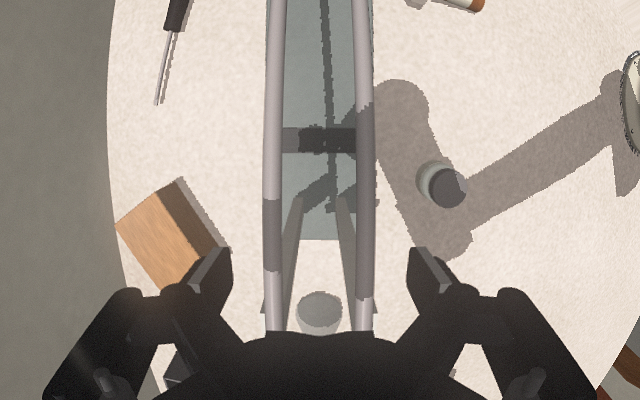

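View pics/s7.png

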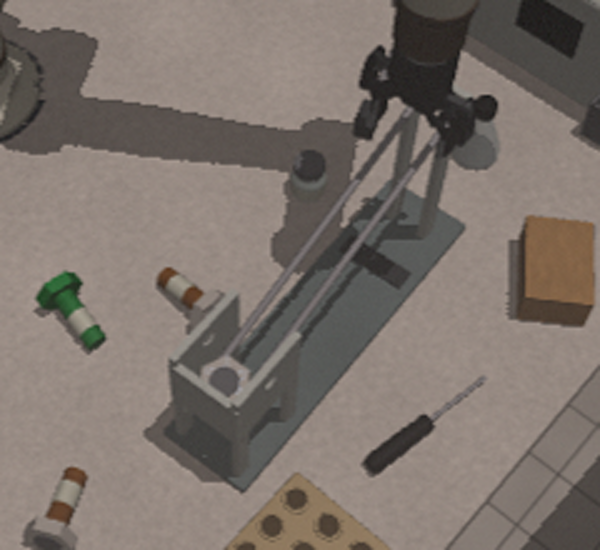

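Run:
```python
from h import *
p,q=pose(); s=([p[0],p[1],p[2]+85],q); s=plan([460,-50,150],np.radians(-2.9),start=s)
```

```text
rows 10 dist 335 turn [-0.    -0.    -1.458]
2.35 1.93 1.41 -0.000 -0.000 -0.146; 2.05 2.25 1.41 -0.000 -0.000 -0.146; 1.70 2.52 1.41 -0.000 -0.000 -0.146; 1.32 2.74 1.41 -0.000 -0.000 -0.146; 0.90 2.91 1.41 -0.000 -0.000 -0.146; 0.47 3.01 1.41 -0.000 -0.000 -0.146; 0.03 3.04 1.41 -0.000 -0.000 -0.146; -0.41 3.02 1.41 -0.000 -0.000 -0.146; -0.85 2.92 1.41 -0.000 -0.000 -0.146; -1.26 2.77 1.41 -0.000 -0.000 -0.146
```

Request:
move_arm(deltas="0 0 -4.2 0 0 0; 0 0 -4.2 0 0 0; 2.35 1.95 1.4 0 0 -0.146; 2.05 2.25 1.4 0 0 -0.146; 1.7 2.5 1.4 0 0 -0.146; 1.3 2.75 1.4 0 0 -0.146; 0.9 2.9 1.4 0 0 -0.146; 0.45 3 1.4 0 0 -0.146; 0.05 3.05 1.4 0 0 -0.146; -0.4 3 1.4 0 0 -0.146; -0.85 2.9 1.4 0 0 -0.146; -1.25 2.75 1.4 0 0 -0.146")

```text
clock: 13.5
position: [460.1, -50.1, 149.6]
ee_rot: [1.0, -0.022, 0.0, -0.0]
contact_force: [0.3, -0.5, 0.4]
gripper_width: 85.1
```

Request:
move_arm(deltas="0 0 0 0 0 0")

```text
clock: 13.62
position: [458.7, -50.6, 149.1]
ee_rot: [1.0, -0.026, -0.001, 0.0]
contact_force: [0.0, 0.1, -0.2]
gripper_width: 85.1
```

```bash
cat >> h.py <<'E'
def see_and_plan(xy,yaw,zg=-38):
    p,P,T=shot("wrist"); x,n,r=fit_vial(P,xy,yaw); print("fit",np.round(x[:2],1),np.degrees(x[2]).round(1),n,round(r,2),"tcp",T[0].round(1))
    y=x[2]; g=x[:2]-10*np.array([np.cos(y),np.sin(y)])
    s=plan([*g,40],y,start=T); plan([*g,zg],y,start=s,vmax=2.6); return p
E
python3 - <<'E'
from h import *
p=see_and_plan((494.7,-51.2),np.radians(-2.9)); cv2.imwrite("pics/w8.png",p["pixels"])
E
```

```text
fit [494.7 -51. ] -3.0 3953 0.67 tcp [458.7 -50.6 149.1]
rows 3 dist 112 turn [0.    0.002 0.001]
0.88 -0.05 3.63 0.000 0.001 0.000; 0.87 -0.05 3.63 0.000 0.001 0.000; 0.87 -0.05 3.63 0.000 0.001 0.000
rows 3 dist 78 turn [0. 0. 0.]
0.00 0.00 2.60 0.000 0.000 0.000; 0.00 0.00 2.60 0.000 0.000 0.000; 0.00 0.00 2.60 0.000 0.000 0.000
```

View pics/w8.png

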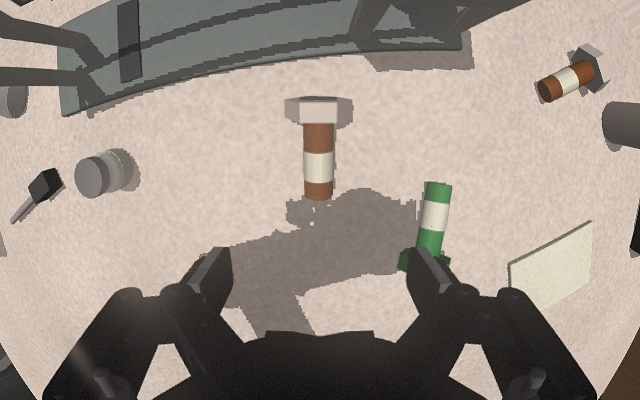

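Request:
move_arm(deltas="0.9 -0.05 3.6 0 0 0; 0.9 -0.05 3.6 0 0 0; 0.85 -0.05 3.6 0 0 0; 0 0 2.6 0 0 0; 0 0 2.6 0 0 0; 0 0 2.6 0 0 0; 0 0 0 0 0 0; 0 0 0 0 0 0")

```text
clock: 14.68
position: [488.7, -48.6, -35.4]
ee_rot: [1.0, -0.024, 0.001, -0.0]
contact_force: [0.7, 0.3, 0.7]
gripper_width: 85.2
```

Request:
move_arm(deltas="0 0 0 0 0 0; 0 0 0 0 0 0; 0 0 0 0 0 0; 0 0 0 0 0 0; 0 0 0 0 0 0; 0 0 -2 0 0 0; 0 0 -4 0 0 0; 0 0 -4.5 0 0 0; 0 0 -4.5 0 0 0; 0 0 -4.5 0 0 0; 0 0 -2 0 0 0; 0 0 0 0 0 0", grip=0)

```text
clock: 16.18
position: [487.7, -48.9, 179.7]
ee_rot: [1.0, -0.024, 0.002, -0.001]
contact_force: [0.7, 0.4, -0.4]
gripper_width: 28.3
```

Run:
```python
from h import *
p,P,T=shot("wrist"); print(T[0],telemetry.read_state()["gripper_width"]); print(held(P,T,58))
y=197; s=plan([651.2-.0595*y,y,290],np.radians(-86.6),n=12)
```

```text
[487.7106779  -48.94458243 179.73215484] 28.672888297786347
(array([ 6.6,  0.1, 57.9]), array([-0.7,  9.6]), 21397, np.float64(0.6643665194595414))
rows 12 dist 311 turn [-0.000e+00  1.000e-03  1.462e+00]
1.17 -2.11 -0.93 -0.000 0.000 0.122; 0.91 -2.24 -0.93 -0.000 0.000 0.122; 0.63 -2.33 -0.93 -0.000 0.000 0.122; 0.34 -2.39 -0.93 -0.000 0.000 0.122; 0.05 -2.41 -0.93 -0.000 0.000 0.122; -0.25 -2.40 -0.93 -0.000 0.000 0.122; -0.54 -2.35 -0.93 -0.000 0.000 0.122; -0.82 -2.27 -0.93 -0.000 0.000 0.122; -1.09 -2.15 -0.93 -0.000 0.000 0.122; -1.34 -2.01 -0.93 -0.000 0.000 0.122; -1.58 -1.83 -0.93 -0.000 0.000 0.122; -1.79 -1.62 -0.93 -0.000 0.000 0.122
```

Request:
move_arm(deltas="1.2 -2.1 -1.6 0 0 0.122; 0.9 -2.25 -1.6 0 0 0.122; 0.65 -2.35 -1.6 0 0 0.122; 0.35 -2.4 -1.6 0 0 0.122; 0.05 -2.4 -1.6 0 0 0.122; -0.25 -2.4 -1.5 0 0 0.122; -0.55 -2.35 -1.5 0 0 0.122; -0.8 -2.25 0 0 0 0.122; -1.1 -2.15 0 0 0 0.122; -1.35 -2 0 0 0 0.122; -1.6 -1.85 0 0 0 0.122; -1.8 -1.6 0 0 0 0.122")

```text
clock: 17.73
position: [640.0, 197.8, 285.3]
ee_rot: [0.726, -0.688, -0.001, 0.002]
contact_force: [0.9, 0.5, -1.1]
gripper_width: 28.4
```

Request:
move_arm(deltas="0 0 0 0 0 0")

```text
clock: 17.85
position: [640.0, 198.3, 284.4]
ee_rot: [0.728, -0.686, -0.001, 0.003]
contact_force: [-0.1, 0.0, -1.3]
gripper_width: 28.1
```

```bash
cat >> h.py <<'E'
def inlet():
    p,P,T=shot("wrist"); h=held(P,T,58); print("tcp",T[0].round(1),telemetry.read_state()["gripper_width"],h)
    off=h[0]; ax=R.from_quat(T[1]).apply([1,0,0]); yaw=np.arctan2(ax[1],ax[0]); print("yaw",np.degrees(yaw))
    y=197+off[0]-9; x=651.2-.0595*y - off[1]
    plan([x,y,209],np.radians(-86.6)-0*h[1][0],n=4)
    return p
E
python3 - <<'E'
from h import *
p=inlet()
E
```

```text
tcp [640.  198.3 284.4] 28.118396978678295 (array([ 6. ,  0.7, 58. ]), array([-0.8,  9.5]), 21206, np.float64(0.658067724533784))
yaw -86.59448068893563
rows 4 dist 76 turn [ 0.005 -0.002  0.   ]
0.08 0.01 1.91 0.001 -0.000 0.000; 0.08 0.02 1.91 0.001 -0.000 0.000; 0.09 0.02 1.91 0.001 -0.000 0.000; 0.09 0.02 1.91 0.001 -0.000 0.000
```

Request:
move_arm(deltas="0.1 0.05 2.4 0 0 0; 0.1 0.05 2.4 0 0 0; 0.1 0 1.8 0 0 0; 0 0 0.8 0 0 0; 0 0 0.1 0 0 0; 0 0 0 0 0 0; 0 0 0 0 0 0")

```text
clock: 18.77
position: [639.8, 194.3, 214.6]
ee_rot: [0.727, -0.686, 0.0, -0.001]
contact_force: [-0.2, -0.6, -1.0]
gripper_width: 28.8
```

Run:
```python
from h import *
p=inlet(); print(telemetry.read_state()["contact_force"])
```

```text
tcp [639.8 194.3 214.6] 28.510801444619478 (array([ 6. ,  0.7, 58. ]), array([-0.8,  9.5]), 21218, np.float64(0.6602862375844794))
yaw -86.66720766934414
rows 4 dist 6 turn [-0.001  0.001 -0.001]
0.01 0.02 0.14 -0.000 0.000 -0.000; 0.01 0.02 0.14 -0.000 0.000 -0.000; 0.01 0.02 0.14 -0.000 0.000 -0.000; 0.01 0.02 0.14 -0.000 0.000 -0.000
[-0.59707659  0.78434063 -0.57996801]
```

Request:
move_arm(deltas="0 0.1 0.5 0 0 0; 0 0 0 0 0 0")

```text
clock: 19.08
position: [638.5, 194.0, 209.1]
ee_rot: [0.727, -0.686, 0.0, -0.0]
contact_force: [0.3, 0.2, -0.6]
gripper_width: 27.9
```

Request:
move_arm(deltas="0 0 0 0 0 0; 0 0 0 0 0 0; 0 0 0 0 0 0; 0 0 0 0 0 0; 0 0 0 0 0 0; 0 0 0 0 0 0; 0 0 0 0 0 0; 0 0 0 0 0 0", grip=8.5)

```text
clock: 20.08
position: [638.4, 194.1, 208.7]
ee_rot: [0.727, -0.686, -0.0, 0.0]
contact_force: [0.3, -0.1, -0.5]
gripper_width: 85.0
```

Run:
```python
from h import *
p,P,T=shot("wrist"); print(T); cv2.imwrite("pics/w9.png",p["pixels"])
p,P,T=shot("scene"); cv2.imwrite("pics/s9.png",cv2.resize(p["pixels"][100:320,220:460],None,fx=2.5,fy=2.5,interpolation=cv2.INTER_CUBIC))
p,q=pose(); s=([p[0],p[1],p[2]+85],q); s=plan([560,-340,150],np.radians(-63),start=s)
```

```text
(array([638.386703  , 194.05711799, 208.66474383]), array([ 7.27306589e-01, -6.86312701e-01, -3.53786560e-05,  3.21629087e-05]))
rows 13 dist 559 turn [ 0.    -0.    -0.413]
4.07 0.84 1.11 0.000 -0.000 -0.032; 4.04 0.97 1.11 0.000 -0.000 -0.032; 4.00 1.10 1.11 0.000 -0.000 -0.032; 3.97 1.22 1.11 0.000 -0.000 -0.032; 3.93 1.35 1.11 0.000 -0.000 -0.032; 3.88 1.47 1.11 0.000 -0.000 -0.032; 3.83 1.60 1.11 0.000 -0.000 -0.032; 3.78 1.72 1.11 0.000 -0.000 -0.032; 3.72 1.84 1.11 0.000 -0.000 -0.032; 3.66 1.95 1.11 0.000 -0.000 -0.032; 3.60 2.07 1.11 0.000 -0.000 -0.032; 3.53 2.18 1.11 0.000 -0.000 -0.032; 3.46 2.29 1.11 0.000 -0.000 -0.032
```

View pics/s9.png

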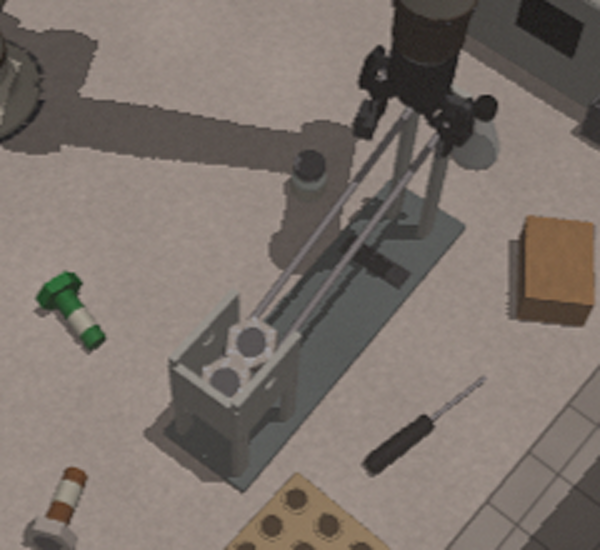

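Request:
move_arm(deltas="0 0 -4.2 0 0 0; 0 0 -4.2 0 0 0; 4.1 1 0 0 0 -0.033; 4.1 1.1 0 0 0 -0.033; 4 1.2 0 0 0 -0.033; 4 1.3 0 0 0 -0.033; 4 1.4 0 0 0 -0.033; 4 1.5 0 0 0 -0.033; 3.9 1.6 0 0 0 -0.033; 3.8 1.75 0 0 0 -0.033; 3.8 1.85 0 0 0 -0.033; 3.7 2 0 0 0 -0.033")

```text
clock: 21.68
position: [574.8, -224.3, 292.9]
ee_rot: [0.83, -0.557, 0.0, -0.0]
contact_force: [1.2, -0.0, 0.4]
gripper_width: 84.7
```

Run:
```python
from h import *
print(pose()[0]); s=plan([560,-340,150],np.radians(-63))
```

```text
[ 574.78950137 -224.32173058  292.90352178]
rows 5 dist 184 turn [-0.    -0.    -0.082]
2.03 1.15 2.86 -0.000 -0.000 -0.016; 2.01 1.19 2.86 -0.000 -0.000 -0.016; 1.99 1.22 2.86 -0.000 -0.000 -0.016; 1.97 1.25 2.86 -0.000 -0.000 -0.016; 1.95 1.28 2.86 -0.000 -0.000 -0.016
```

Request:
move_arm(deltas="2 1.15 2.8 0 0 -0.016; 2 1.2 2.8 0 0 -0.016; 2 1.2 2.8 0 0 -0.016; 2 1.25 2.8 0 0 -0.016; 1.95 1.3 2.8 0 0 -0.016; 0 0 0 0 0 0")

```text
clock: 22.42
position: [557.9, -339.3, 149.6]
ee_rot: [0.851, -0.525, -0.003, 0.001]
contact_force: [-0.8, -0.4, 0.5]
gripper_width: 85.3
```

Run:
```python
from h import *
p=see_and_plan((582,-373),np.radians(-63)); cv2.imwrite("pics/w10.png",p["pixels"])
```

```text
fit [ 583.2 -370.8] -63.3 3897 0.69 tcp [ 557.9 -339.3  149.6]
rows 3 dist 114 turn [ 0.004  0.005 -0.   ]
1.00 -0.30 3.65 0.001 0.002 -0.000; 0.99 -0.29 3.65 0.001 0.002 -0.000; 0.99 -0.29 3.65 0.001 0.002 -0.000
rows 3 dist 78 turn [0. 0. 0.]
0.00 0.00 2.60 0.000 0.000 0.000; 0.00 0.00 2.60 0.000 0.000 0.000; 0.00 0.00 2.60 0.000 0.000 0.000
```

View pics/w10.png

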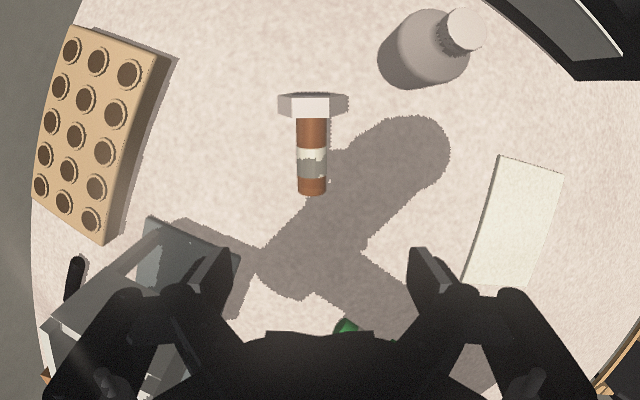

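Request:
move_arm(deltas="1 -0.3 3.6 0 0 0; 1 -0.3 3.6 0 0 0; 1 -0.3 3.6 0 0 0; 0 0 2.6 0 0 0; 0 0 2.6 0 0 0; 0 0 2.7 0 0 0; 0 0 0 0 0 0; 0 0 0 0 0 0")

```text
clock: 23.48
position: [583.4, -361.7, -32.1]
ee_rot: [0.852, -0.523, 0.002, -0.0]
contact_force: [-0.1, 0.3, 0.2]
gripper_width: 85.3
```

Request:
move_arm(deltas="0 0 0 0 0 0; 0 0 0 0 0 0; 0 0 0 0 0 0; 0 0 0 0 0 0; 0 0 0 0 0 0; 0 0 -2 0 0 0; 0 0 -4 0 0 0; 0 0 -4.5 0 0 0; 0 0 -4.5 0 0 0; 0 0 -4.5 0 0 0; 0 0 -2 0 0 0; 0 0 0 0 0 0", grip=0)

```text
clock: 24.98
position: [582.5, -361.8, 183.6]
ee_rot: [0.852, -0.524, 0.002, -0.001]
contact_force: [-0.1, 0.4, -2.1]
gripper_width: 28.7
```

Run:
```python
from h import *
p,P,T=shot("wrist"); print(T[0],telemetry.read_state()["gripper_width"]); print(held(P,T,58))
s=plan([545,-250,300],np.radians(-75)); y=197; s=plan([651.2-.0595*y,y,290],np.radians(-86.6),start=s)
```

```text
[ 582.45524074 -361.7542636   183.61245426] 28.465560739081496
(array([ 8.5,  0.5, 55.8]), array([-1.5,  9.6]), 21038, np.float64(0.6727229746692407))
rows 4 dist 167 turn [-0.001 -0.     0.206]
-2.89 -0.44 -2.97 -0.000 -0.000 0.051; -2.91 -0.29 -2.97 -0.000 -0.000 0.051; -2.92 -0.14 -2.97 -0.000 -0.000 0.051; -2.93 0.01 -2.97 -0.000 -0.000 0.051
rows 11 dist 457 turn [0.    0.    0.202]
-3.70 -1.88 0.09 0.000 0.000 0.018; -3.74 -1.81 0.09 0.000 0.000 0.018; -3.77 -1.74 0.09 0.000 0.000 0.018; -3.80 -1.67 0.09 0.000 0.000 0.018; -3.83 -1.60 0.09 0.000 0.000 0.018; -3.86 -1.53 0.09 0.000 0.000 0.018; -3.89 -1.46 0.09 0.000 0.000 0.018; -3.91 -1.39 0.09 0.000 0.000 0.018; -3.94 -1.32 0.09 0.000 0.000 0.018; -3.96 -1.25 0.09 0.000 0.000 0.018; -3.98 -1.17 0.09 0.000 0.000 0.018
```

Request:
move_arm(deltas="-2.9 -0.45 -3 0 0 0.051; -2.9 -0.3 -3 0 0 0.051; -2.9 -0.15 -3 0 0 0.051; -2.9 0 -3 0 0 0.051; -3.7 -1.9 0 0 0 0.018; -3.75 -1.8 0 0 0 0.018; -3.8 -1.75 0 0 0 0.018; -3.8 -1.65 0 0 0 0.018; -3.85 -1.6 0 0 0 0.018; -3.85 -1.55 0 0 0 0.018; -3.9 -1.45 0 0 0 0.018; -3.9 -1.4 0 0 0 0.018")

```text
clock: 26.52
position: [612.3, 76.5, 298.5]
ee_rot: [0.748, -0.664, -0.001, 0.002]
contact_force: [-0.1, 0.6, -1.5]
gripper_width: 28.6
```

Run:
```python
from h import *
print(pose()[0]); 
y=197; s=plan([651.2-.0595*y,y,290],np.radians(-86.6))
```

```text
[612.26067859  76.49290366 298.49204428]
rows 3 dist 124 turn [ 0.004 -0.     0.06 ]
-3.88 -1.38 0.28 0.001 -0.000 0.020; -3.91 -1.30 0.28 0.001 -0.000 0.020; -3.93 -1.22 0.28 0.001 -0.000 0.020
```

Request:
move_arm(deltas="-3.9 -1.35 0.3 0 0 0.02; -3.9 -1.3 0.3 0 0 0.02; -3.9 -1.2 0.3 0 0 0.02; 0 0 0 0 0 0; 0 0 0 0 0 0")

```text
clock: 27.15
position: [639.0, 195.2, 290.0]
ee_rot: [0.728, -0.685, -0.001, 0.002]
contact_force: [-0.1, -0.4, -1.2]
gripper_width: 28.6
```

Run:
```python
from h import *
p=inlet()
```

```text
tcp [639.  195.2 290. ] 28.305352800661705 (array([ 8.2,  0.6, 55.8]), array([-1.6,  9.6]), 21006, np.float64(0.666455424602681))
yaw -86.54318661612014
rows 4 dist 82 turn [ 0.002 -0.001  0.   ]
-0.04 -0.00 2.04 0.000 -0.000 0.000; -0.04 0.00 2.04 0.000 -0.000 0.000; -0.04 0.00 2.04 0.000 -0.000 0.000; -0.04 0.00 2.04 0.000 -0.000 0.000
```

Request:
move_arm(deltas="0 0 2.5 0 0 0; 0 0 2.4 0 0 0; 0 0 1.8 0 0 0; 0 0 0.8 0 0 0; 0 0 0.2 0 0 0; 0 0 0 0 0 0; 0 0 0 0 0 0")

```text
clock: 28.08
position: [639.9, 195.5, 215.7]
ee_rot: [0.728, -0.686, 0.0, -0.001]
contact_force: [0.8, -0.1, -2.1]
gripper_width: 28.2
```

Run:
```python
from h import *
p=inlet(); print(telemetry.read_state()["contact_force"])
```

```text
tcp [639.9 195.5 215.7] 28.52075143245877 (array([ 8.2,  0.5, 55.9]), array([-1.6,  9.5]), 20989, np.float64(0.668868755816252))
yaw -86.56375220935351
rows 4 dist 7 turn [-0.001  0.001  0.001]
-0.02 0.02 0.16 -0.000 0.000 0.000; -0.02 0.02 0.16 -0.000 0.000 0.000; -0.02 0.02 0.16 -0.000 0.000 0.000; -0.02 0.02 0.16 -0.000 0.000 0.000
[ 0.59144    -0.30482821 -1.96428489]
```

Request:
move_arm(deltas="0 0.1 0.4 0 0 0; 0 0 0 0 0 0")

```text
clock: 28.38
position: [638.3, 195.4, 210.4]
ee_rot: [0.728, -0.686, -0.0, 0.0]
contact_force: [0.9, -0.8, -0.5]
gripper_width: 28.4
```

Request:
move_arm(deltas="0 0 0 0 0 0; 0 0 0 0 0 0; 0 0 0 0 0 0; 0 0 0 0 0 0; 0 0 0 0 0 0; 0 0 0 0 0 0; 0 0 0 0 0 0; 0 0 0 0 0 0; 0 0 -4.2 0 0 0; 0 0 -4.2 0 0 0; 0 0 0 0 0 0", grip=8.5)

```text
clock: 29.75
position: [640.3, 195.8, 299.7]
ee_rot: [0.728, -0.686, 0.002, -0.004]
contact_force: [-0.3, 0.9, -0.9]
gripper_width: 85.3
```

Run:
```python
from h import *
p,P,T=shot("wrist"); print(T); cv2.imwrite("pics/w11.png",p["pixels"]); np.save("w11.npy",P)
p,P,_=shot("top"); cv2.imwrite("pics/t11.png",p["pixels"]); np.save("t11.npy",P)
p,P,_=shot("scene"); cv2.imwrite("pics/s11.png",cv2.resize(p["pixels"][100:320,220:460],None,fx=2.5,fy=2.5,interpolation=cv2.INTER_CUBIC)); np.save("s11.npy",P)
```

```text
(array([640.34249225, 195.82865495, 299.69315089]), array([ 0.7280373 , -0.68552195,  0.00197426, -0.0041772 ]))
```

View pics/s11.png

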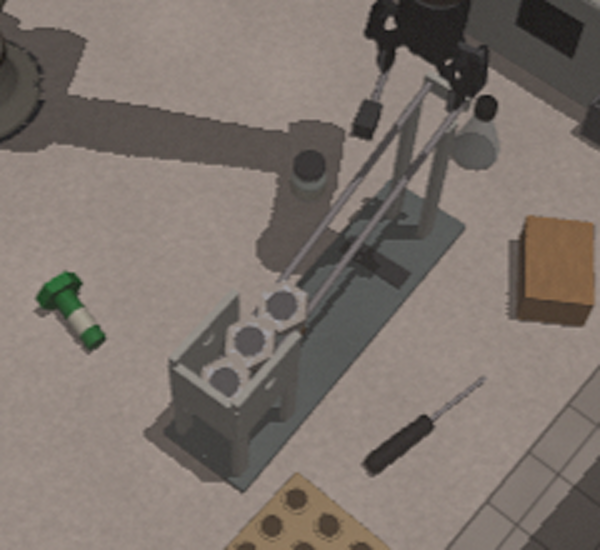

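View pics/t11.png

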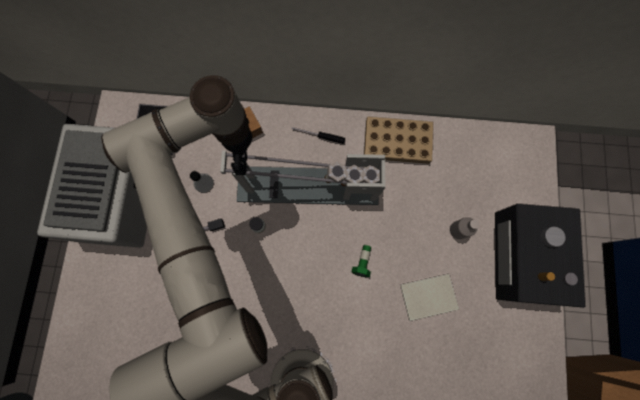

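View pics/w11.png

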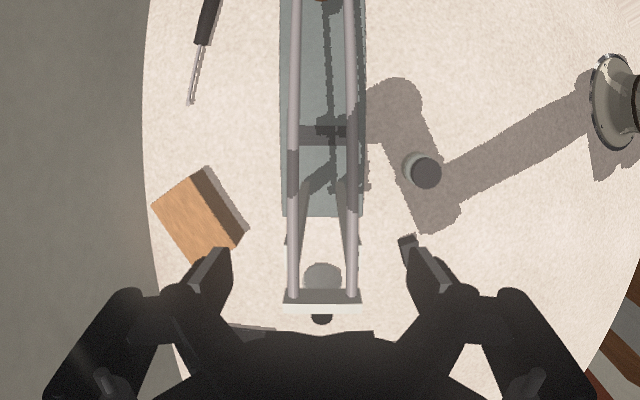

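Run:
```python
from h import *
plan([470,366,160],np.radians(-67),start=(np.array([639,195.5,294]),pose()[1]))
```

```text
rows 7 dist 275 turn [ 0.002  0.    -0.342]
-2.58 2.26 1.92 0.000 0.000 -0.049; -2.68 2.13 1.92 0.000 0.000 -0.049; -2.78 2.00 1.92 0.000 0.000 -0.049; -2.88 1.86 1.92 0.000 0.000 -0.049; -2.97 1.72 1.92 0.000 0.000 -0.049; -3.05 1.57 1.92 0.000 0.000 -0.049; -3.12 1.42 1.91 0.000 0.000 -0.049
```

Request:
move_arm(deltas="-2.6 2.25 1 0 0 -0.049; -2.7 2.15 1.2 0 0 -0.049; -2.8 2 2 0 0 -0.049; -2.9 1.85 2.4 0 0 -0.049; -2.95 1.7 2.4 0 0 -0.049; -3.05 1.55 2.2 0 0 -0.049; -3.1 1.4 2.2 0 0 -0.049; 0 0 0 0 0 0; 0 0 0 0 0 0")

```text
clock: 31.02
position: [470.4, 366.2, 160.4]
ee_rot: [0.834, -0.551, 0.0, 0.001]
contact_force: [-0.3, 0.1, 0.2]
gripper_width: 84.9
```

Run:
```python
from h import *
p,P,T=shot("wrist"); print(T); cv2.imwrite("pics/w12.png",p["pixels"]); np.save("w12.npy",P)
for o in ["rod_handle","rod_tip"]: print([(np.round(d["point"]),round(d["p"],2)) for d in eyes.boxes_of(p,o)])
Q=P.reshape(-1,3); m=np.isfinite(Q).all(1)&(np.hypot(Q[:,0]-459,Q[:,1]-390)<140)&(Q[:,2]>4)&(Q[:,2]<45); Q=Q[m]
hd=Q[(Q[:,2]>25)]; print(len(hd),np.median(hd[:,2]),cv2.minAreaRect(hd[:,:2].astype(np.float32)))
rd=Q[(Q[:,2]>13)&(Q[:,2]<25)]; print(len(rd),cv2.minAreaRect(rd[:,:2].astype(np.float32)))
d=np.array([-.39,.92]); c=np.array([481,338]); t=(Q[:,:2]-c)@d; r=Q[(t>32)&(t<110)&(Q[:,2]>14)]
print(len(r),np.polyfit(r[:,1],r[:,0],1),r[:,2].max(), r[:,1].min(),r[:,1].max())
```

```text
(array([470.38636117, 366.15915861, 160.35520912]), array([ 8.34329890e-01, -5.51265212e-01,  1.87981018e-04,  5.14729561e-04]))
[(array([474., 355.,  30.]), 0.97), (array([613., 401.,  54.]), 0.31)]
[(array([611., 258.,  15.]), 0.73), (array([471., 359.,  28.]), 0.59)]
1475 29.76911555817736 ((536.0925903320312, 366.1352233886719), (149.3033447265625, 49.42230987548828), 23.033935546875)
1147 ((519.4989624023438, 415.9430236816406), (146.31979370117188, 161.87379455566406), 20.294963836669922)
721 [-3.75101152e-01  6.06860539e+02] 22.81177181730206 366.23348473503705 441.6932502770379
```

View pics/w12.png

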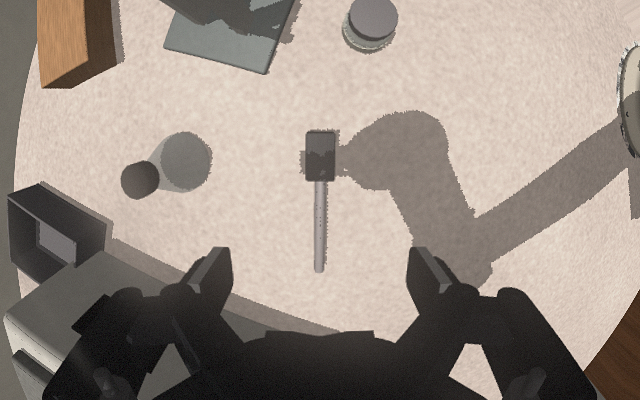

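```bash
cat >> h.py <<'E'
def fit_rod(P,c0,yaw0):
    Q=P.reshape(-1,3); Q=Q[np.isfinite(Q).all(1)]
    Q=Q[(np.hypot(Q[:,0]-c0[0]-30*np.cos(yaw0),Q[:,1]-c0[1]-30*np.sin(yaw0))<120)&(Q[:,2]>5)&(Q[:,2]<36)]
    d=np.array([np.cos(yaw0),np.sin(yaw0)]); n=np.array([-d[1],d[0]]); u=(Q[:,:2]-c0)@d; v=(Q[:,:2]-c0)@n
    Q=Q[(u>-40)&(u<125)&(np.abs(v)<30)]
    def f(w):
        d=np.array([np.cos(w[2]),np.sin(w[2])]); n=np.array([-d[1],d[0]])
        u=(Q[:,:2]-w[:2])@d; v=(Q[:,:2]-w[:2])@n; z=Q[:,2]-15
        q=np.stack([np.abs(u)-25,np.abs(v)-15,np.abs(z)-15],-1)
        b=np.linalg.norm(np.maximum(q,0),axis=1)+np.minimum(q.max(1),0)
        return np.minimum(b,sdcyl(u,np.hypot(v,z),25,137,6))
    s=least_squares(f,[*c0,yaw0],loss="soft_l1",f_scale=1.5,x_scale=[1,1,.02])
    return s.x,len(Q),np.median(np.abs(f(s.x)))
E
python3 - <<'E'
from h import *
P=np.load("w12.npy"); x,n,r=fit_rod(P,np.array([479,340.]),np.radians(111)); print(x[:2],np.degrees(x[2]),n,r)
y=x[2]-np.pi; d=np.array([np.cos(x[2]),np.sin(x[2])]); g=x[:2]-6*d
s=plan([*g,40],y); plan([*g,-42],y,start=s,vmax=2.6)
E
```

```text
[480.76816201 342.56578561] 112.53074894049578 2350 0.4372650368009645
rows 3 dist 125 turn [-0.001  0.     0.008]
1.05 0.02 4.04 -0.000 0.000 0.003; 1.05 0.01 4.04 -0.000 0.000 0.003; 1.05 0.01 4.04 -0.000 0.000 0.003
rows 4 dist 82 turn [0. 0. 0.]
0.00 0.00 2.05 0.000 0.000 0.000; 0.00 0.00 2.05 0.000 0.000 0.000; 0.00 0.00 2.05 0.000 0.000 0.000; 0.00 0.00 2.05 0.000 0.000 0.000
```

Request:
move_arm(deltas="1 0 4 0 0 0.003; 1 0 4 0 0 0.003; 0.85 0.05 4 0 0 0.003; 0 0 2 0 0 0; 0 0 2 0 0 0; 0 0 2 0 0 0; 0 0 2 0 0 0; 0 0 0 0 0 0; 0 0 0 0 0 0")

```text
clock: 32.3
position: [481.8, 340.3, -38.3]
ee_rot: [0.832, -0.555, 0.0, -0.001]
contact_force: [-0.2, -0.1, 0.1]
gripper_width: 84.9
```

Request:
move_arm(deltas="0 0 0 0 0 0; 0 0 0 0 0 0; 0 0 0 0 0 0; 0 0 0 0 0 0; 0 0 0 0 0 0; 0 0 0 0 0 0", grip=0)

```text
clock: 33.05
position: [481.9, 340.8, -36.8]
ee_rot: [0.832, -0.554, 0.001, -0.001]
contact_force: [-1.0, -1.4, 10.2]
gripper_width: 29.2
```

Run:
```python
from h import *
p,P,T=shot("wrist"); print(T,telemetry.read_state()["contact_force"]); cv2.imwrite("pics/w13.png",p["pixels"]); np.save("w13.npy",P)
```

```text
(array([481.85565138, 340.84657007, -36.78764691]), array([ 8.32184968e-01, -5.54496409e-01,  5.39113967e-04, -1.27268433e-03])) [-1.71400933 -0.80950946 10.09239449]
```

View pics/w13.png

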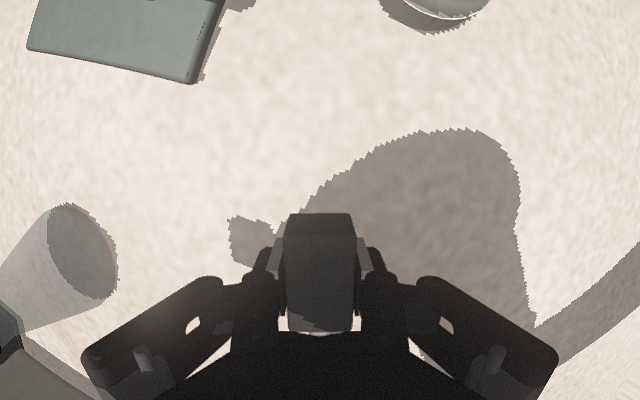

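Run:
```python
from h import *
s=([481.5,340.5,140],pose()[1]); s=plan([425,-150,140],np.radians(-176.6),start=s,n=16)
```

```text
rows 16 dist 494 turn [-1.000e-03  3.000e-03  1.907e+00]
2.69 1.51 -0.01 -0.000 0.000 0.119; 2.85 1.18 -0.00 -0.000 0.000 0.119; 2.97 0.83 -0.00 -0.000 0.000 0.119; 3.05 0.47 -0.00 -0.000 0.000 0.119; 3.08 0.10 -0.00 -0.000 0.000 0.119; 3.07 -0.26 -0.00 -0.000 0.000 0.119; 3.02 -0.63 -0.00 -0.000 0.000 0.119; 2.93 -0.98 -0.00 -0.000 0.000 0.119; 2.79 -1.32 -0.00 -0.000 0.000 0.119; 2.61 -1.65 -0.00 -0.000 0.000 0.119; 2.40 -1.94 -0.00 -0.000 0.000 0.119; 2.15 -2.22 -0.00 -0.000 0.000 0.119; 1.87 -2.46 0.00 -0.000 0.000 0.119; 1.56 -2.66 0.00 -0.000 0.000 0.119; 1.24 -2.83 0.00 -0.000 0.000 0.119; 0.89 -2.95 0.00 -0.000 0.000 0.119
```

Request:
move_arm(deltas="0 0 -1.5 0 0 0; 0 0 -3 0 0 0; 0 0 -4 0 0 0; 0 0 -4 0 0 0; 0 0 -3.5 0 0 0; 0 0 -1.6 0 0 0; 0 0 0 0 0 0")

```text
clock: 33.98
position: [480.9, 340.2, 137.3]
ee_rot: [0.832, -0.555, -0.0, -0.001]
contact_force: [-1.2, -0.3, -1.8]
gripper_width: 28.9
```

Run:
```python
from h import *
p,P,T=shot("wrist"); print(T,telemetry.read_state()["gripper_width"]); cv2.imwrite("pics/w14.png",p["pixels"])
p,P,_=shot("scene"); cv2.imwrite("pics/s14.png",cv2.resize(p["pixels"][80:280,250:490],None,fx=3,fy=3,interpolation=cv2.INTER_CUBIC)); np.save("s14.npy",P)
```

```text
(array([480.86828442, 340.22838047, 137.32699382]), array([ 8.31770887e-01, -5.55118462e-01, -1.30611885e-04, -8.17371503e-04])) 29.291535689299536
```

View pics/s14.png

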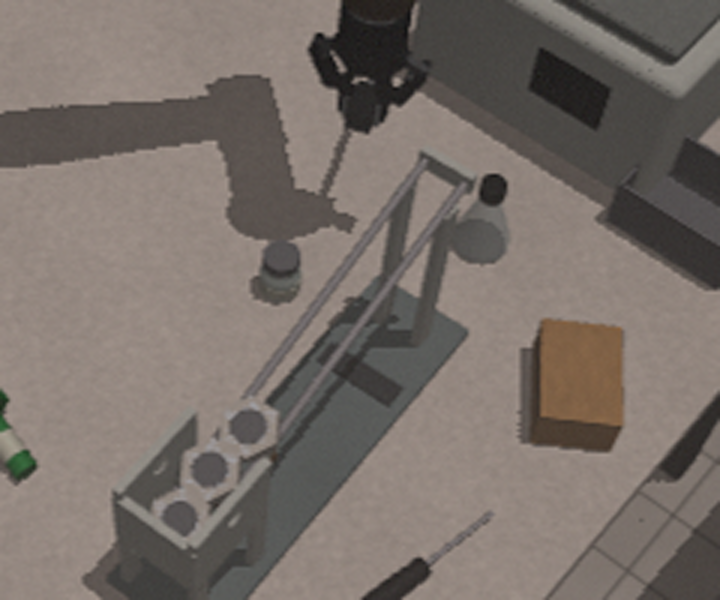

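View pics/w14.png

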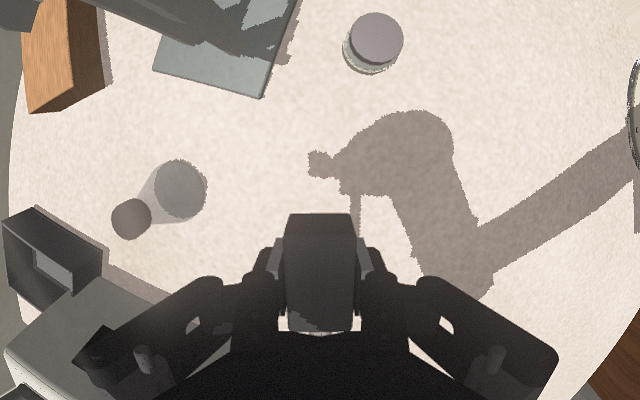

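Run:
```python
from h import *
P=np.load("s14.npy")
for (cu,cv) in [(362,105),(362,122),(347,140),(340,158),(332,178),(327,190)]:
    u,v=250+cu/3,80+cv/3
    print([np.round(P[int(round(v)),int(round(u))+k]) for k in(-1,0,1)])
```

```text
[array([483., 329., 200.]), array([488., 327., 205.]), array([489., 332., 202.])]
[array([492., 320., 184.]), array([497., 318., 190.]), array([499., 321., 188.])]
[array([400., 432., -14.]), array([410., 425.,  -0.]), array([412., 428.,  -1.])]
[array([417., 392.,  -1.]), array([419., 396.,  -2.]), array([422., 398.,  -2.])]
[array([431., 362.,   3.]), array([432., 367.,  -1.]), array([434., 372.,  -4.])]
[array([434., 348.,  -5.]), array([441., 344.,   4.]), array([440., 353.,  -5.])]
```

Request:
move_arm(deltas="2.7 1.5 0 0 0 0.119; 2.85 1.2 0 0 0 0.119; 2.95 0.85 0 0 0 0.119; 3.05 0.45 0 0 0 0.119; 3.1 0.1 0 0 0 0.119; 3.05 -0.25 0 0 0 0.119; 3 -0.65 0 0 0 0.119; 2.95 -1 0 0 0 0.119; 2.8 -1.3 0 0 0 0.119; 2.6 -1.65 0 0 0 0.119; 2.4 -1.95 0 0 0 0.119; 2.15 -2.2 0 0 0 0.119")

```text
clock: 35.58
position: [436.7, -28.9, 135.1]
ee_rot: [-0.263, 0.965, 0.0, -0.002]
contact_force: [1.1, -0.2, -0.9]
gripper_width: 29.5
```

Request:
move_arm(deltas="1.85 -2.45 0 0 0 0.119; 1.55 -2.65 0 0 0 0.119; 1.25 -2.85 0 0 0 0.119; 0.9 -2.95 0 0 0 0.119; 0 0 0 0 0 0; 0 0 0 0 0 0")

```text
clock: 36.33
position: [423.4, -150.1, 135.6]
ee_rot: [-0.03, 1.0, 0.0, -0.001]
contact_force: [0.5, -0.4, -2.3]
gripper_width: 29.3
```

Run:
```python
from h import *
p,P,T=shot("wrist"); print(T,telemetry.read_state()["gripper_width"],telemetry.read_state()["joints"]); cv2.imwrite("pics/w15.png",p["pixels"]); np.save("w15.npy",P)
p,P,_=shot("scene"); cv2.imwrite("pics/s15.png",cv2.resize(p["pixels"][150:310,200:400],None,fx=4,fy=3.7,interpolation=cv2.INTER_CUBIC)); np.save("s15.npy",P)
p,P,_=shot("top"); cv2.imwrite("pics/t15.png",cv2.resize(p["pixels"][130:290,260:460],None,fx=4,fy=3.7,interpolation=cv2.INTER_CUBIC)); np.save("t15.npy",P)
```

```text
(array([ 423.40018467, -150.09218027,  135.56470659]), array([-3.04708857e-02,  9.99534789e-01,  1.76364342e-04, -1.30404720e-03])) 28.974605719094956 [ 2.33912844e-02  1.43278362e-01 -4.89701517e-01 -3.42861934e-04
 -9.39711859e-01 -1.53242744e+00]
```

View pics/w15.png

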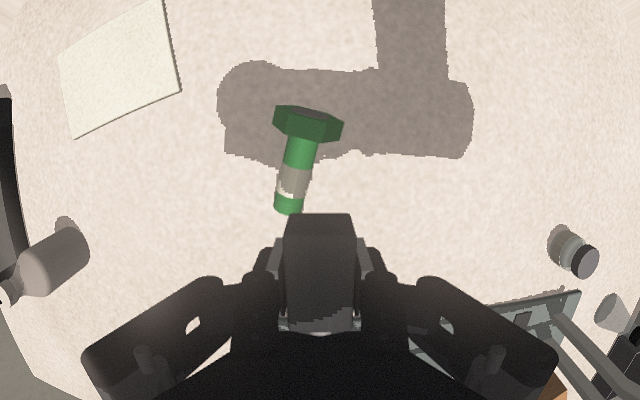

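View pics/s15.png

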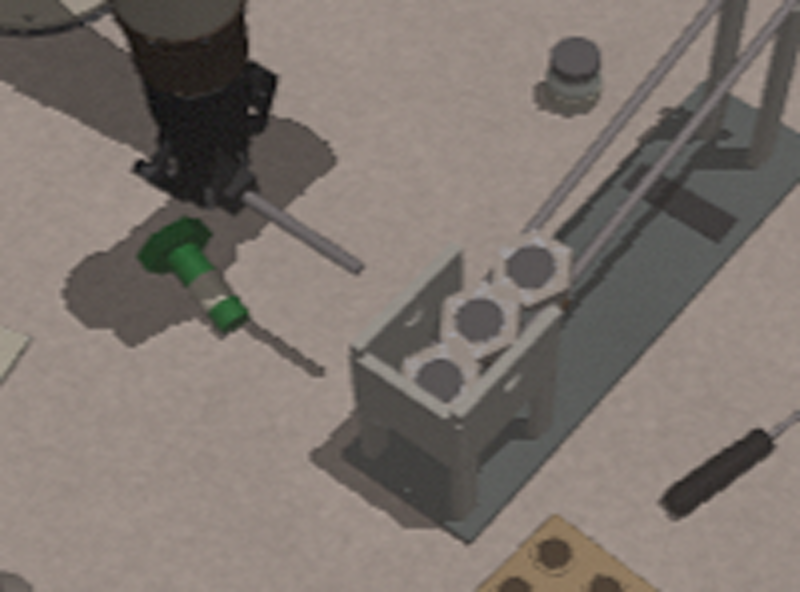

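View pics/t15.png

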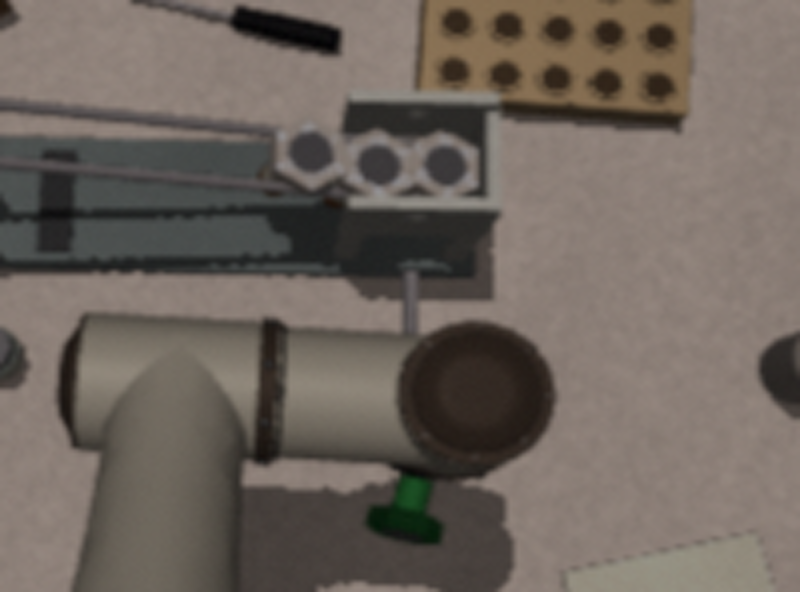

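Run:
```python
from h import *
plan([515,-80,160],np.radians(-90),n=11)
```

```text
rows 11 dist 117 turn [ 1.000e-03 -1.000e-03 -1.509e+00]
-0.86 0.58 -0.22 0.000 -0.000 -0.137; -0.94 0.46 -0.22 0.000 -0.000 -0.137; -0.99 0.32 -0.22 0.000 -0.000 -0.137; -1.02 0.19 -0.22 0.000 -0.000 -0.137; -1.04 0.04 -0.22 0.000 -0.000 -0.137; -1.04 -0.10 -0.22 0.000 -0.000 -0.137; -1.01 -0.24 -0.22 0.000 -0.000 -0.137; -0.97 -0.38 -0.22 0.000 -0.000 -0.137; -0.91 -0.50 -0.22 0.000 -0.000 -0.137; -0.83 -0.62 -0.22 0.000 -0.000 -0.137; -0.74 -0.73 -0.22 0.000 -0.000 -0.137
```

Request:
move_arm(deltas="-0.85 0.6 -0.2 0 0 -0.137; -0.95 0.45 -0.2 0 0 -0.137; -1 0.3 -0.2 0 0 -0.137; -1 0.2 -0.2 0 0 -0.137; -1.05 0.05 -0.2 0 0 -0.137; -1.05 -0.1 -0.2 0 0 -0.137; -1 -0.25 -0.2 0 0 -0.137; -0.95 -0.4 -0.2 0 0 -0.137; -0.9 -0.5 -0.2 0 0 -0.137; -0.85 -0.6 -0.2 0 0 -0.137; -0.75 -0.75 -0.2 0 0 -0.137; 0 0 0 0 0 0")

```text
clock: 37.98
position: [515.9, -79.9, 158.6]
ee_rot: [-0.706, 0.708, -0.0, 0.0]
contact_force: [-0.1, -0.1, -1.6]
gripper_width: 29.1
```

Run:
```python
from h import *
p,P,T=shot("wrist"); print(T); cv2.imwrite("pics/w16.png",p["pixels"]); np.save("w16.npy",P); np.savez("T16.npz",a=T[0],b=T[1])
```

```text
(array([515.85211062, -79.94671173, 158.62037805]), array([-7.06179310e-01,  7.08033031e-01, -5.07380690e-05,  7.74588480e-05]))
```

View pics/w16.png

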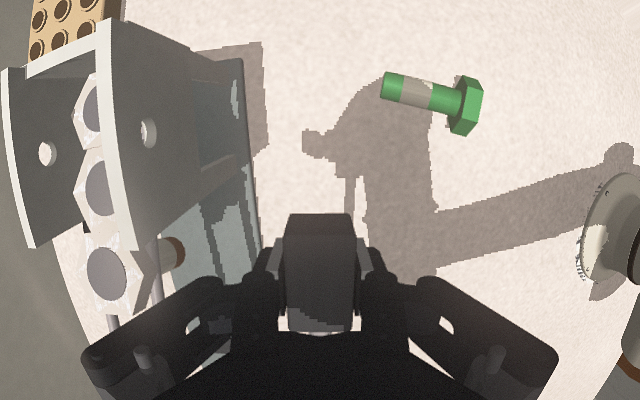

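Run:
```python
from h import *
P=np.load("w16.npy"); I=cv2.imread("pics/w16.png")
cv2.imwrite("pics/w16c.png",cv2.resize(I[10:260,0:260],None,fx=2.9,fy=2.3,interpolation=cv2.INTER_CUBIC))
def plane(m):
    Q=P[m]; 
    for _ in range(5):
        c=Q.mean(0); n=np.linalg.svd(Q-c,full_matrices=False)[2][2]; r=(Q-c)@n; Q=Q[np.abs(r)<2.5*r.std()+.05]
    return c,n*np.sign(n[0]),r.std(),len(Q)
m=np.zeros(P.shape[:2],bool); m[60:220,122:185]=1; m&=(P[...,2]>125)&(P[...,2]<212)&np.isfinite(P[...,2])
near=plane(m); print("near",near)
m=np.zeros(P.shape[:2],bool); m[90:220,15:75]=1; m&=(P[...,2]>125)&(P[...,2]<212)
far=plane(m); print("far",far)
# bore centers: depth mask - pixels lying clearly behind plane
for nm,pl,(u,v) in (("near",near,(148,133)),("far",far,(47,153))):
    c,n=pl[0],pl[1]
    s=(P-c)@n
    sub=np.zeros(P.shape[:2],np.uint8); w=16
    sub[v-w:v+w,u-w:u+w]=(s[v-w:v+w,u-w:u+w]>1.5)
    k,l,st,ce=cv2.connectedComponentsWithStats(sub); print(nm,[ (st[i].tolist(),ce[i].round(1)) for i in range(1,k)])
```

```text
near (array([ 609.70135693, -141.42292282,  177.39781748]), array([0.99825359, 0.05904592, 0.00183275]), np.float64(0.40706927311938107), 9121)
far (array([ 699.79209176, -140.3494615 ,  185.5128327 ]), array([0.9982639 , 0.05887368, 0.00175444]), np.float64(0.7594953598444097), 6619)
near [([140, 117, 15, 31, 329], array([146.8, 132.1]))]
far [([39, 137, 1, 1, 1], array([ 39., 137.])), ([35, 138, 1, 1, 1], array([ 35., 138.])), ([59, 138, 1, 1, 1], array([ 59., 138.])), ([38, 140, 18, 27, 336], array([ 46.6, 152.8])), ([51, 140, 1, 1, 1], array([ 51., 140.])), ([36, 142, 1, 1, 1], array([ 36., 142.])), ([55, 143, 1, 1, 1], array([ 55., 143.])), ([36, 147, 1, 1, 1], array([ 36., 147.])), ([62, 152, 1, 1, 1], array([ 62., 152.])), ([59, 155, 1, 1, 1], array([ 59., 155.])), ([37, 158, 1, 1, 1], array([ 37., 158.])), ([34, 160, 1, 1, 1], array([ 34., 160.])), ([38, 161, 1, 1, 1], array([ 38., 161.])), ([62, 160, 1, 1, 1], array([ 62., 160.])), ([32, 163, 1, 1, 1], array([ 32., 163.])), ([39, 163, 1, 1, 1], array([ 39., 163.])), ([39, 166, 1, 1, 1], array([ 39., 166.])), ([33, 168, 1, 1, 1], array([ 33., 168.])), ([41, 168, 1, 1, 1], array([ 41., 168.])), ([58, 168, 1, 1, 1], array([ 58., 168.]))]
```

View pics/w16c.png

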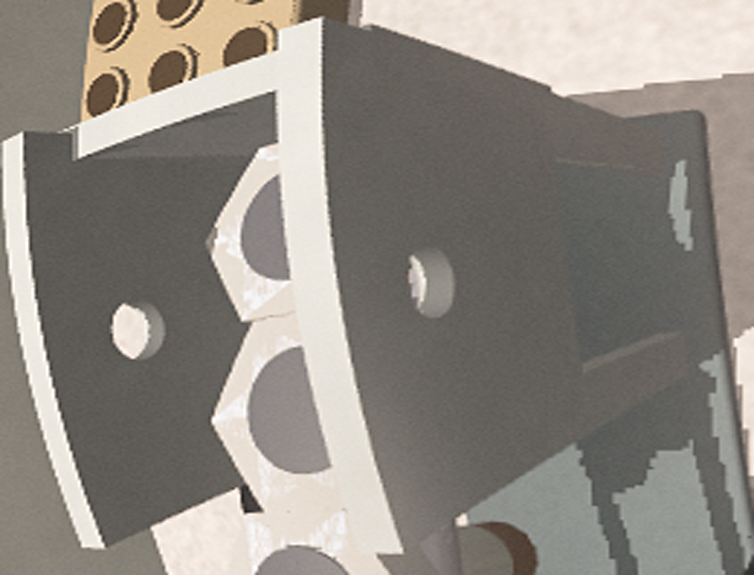

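Run:
```python
from h import *
z=np.load("T16.npz"); T=(z["a"],z["b"])
p=eyes.get_image("wrist")
n=np.array([.99826,.05896,.0018]); n/=np.linalg.norm(n)
def ray(u,v):
    x=(u-p["cx"])/p["fx"]; y=(v-p["cy"])/p["fy"]; r=np.hypot(x,y)
    d=np.array([np.sin(r)*x/r,-np.sin(r)*y/r,-np.cos(r)])
    M=p["tool_from_camera"]; Rm=R.from_quat(T[1])
    return Rm.apply(M[:3,3])+T[0], Rm.apply(M[:3,:3]@d)
for nm,c,(u,v) in (("near",[609.70,-141.42,177.40],(149,133)),("far",[699.79,-140.35,185.51],(47.2,153.3))):
    o,d=ray(u,v); t=((np.array(c)-o)@n)/(d@n); X=o+t*d; print(nm,X.round(2))
    # check edges size
    for e in ((u,v-15.2),(u,v+15.2)) if nm=="near" else ((u,v-13.2),(u,v+13.2)):
        o,d=ray(*e); t=((np.array(c)-o)@n)/(d@n); print((o+t*d).round(1))
    # top edge heights, plate y extents from cloud
P=np.load("w16.npy")
s=(P-np.array([609.7,-141.42,177.4]))@n
Q=P[(np.abs(s)<1.5)&(P[...,2]>130)&(P[...,1]<-60)&(P[...,1]>-240)]; print(Q.min(0),Q.max(0))
```

```text
near [ 609.82 -143.64  183.86]
[ 610.3 -152.1  182. ]
[ 609.3 -135.4  185.9]
far [ 699.69 -138.69  184.89]
[ 700.2 -147.6  183.1]
[ 699.2 -130.   187. ]
[ 605.60356484 -205.35664263  130.00182242] [614.72838004 -88.08213066 217.04721634]
```

Run:
```python
from h import *
for f,z in (("w16.npy","T16.npz"),):
    P=np.load(f); z=np.load(z); T=(z["a"],z["b"])
    L=(R.from_quat(T[1]).inv().apply(P.reshape(-1,3)-T[0])).reshape(P.shape)
    m=np.isfinite(L).all(-1)&(np.abs(L[...,1])<13)&(L[...,0]>-28)&(L[...,0]<24)&(L[...,2]<-40)&(L[...,2]>-90)
    Q=L[m]; print(len(Q), np.percentile(Q[:,2],[1,10,50,90,99]))
    h,e=np.histogram(Q[:,2],bins=np.arange(-90,-38,2)); print(list(zip(e,h)))
    t=Q[np.abs(Q[:,2]+67)<5]; A=np.c_[t[:,:2],np.ones(len(t))]; c=np.linalg.lstsq(A,t[:,2],rcond=None)[0]; print(c,len(t),t.min(0),t.max(0))
    # rear face
    m=np.isfinite(L).all(-1)&(np.abs(L[...,1])<13)&(L[...,0]>10)&(L[...,0]<40)&(L[...,2]<-42)&(L[...,2]>-64); Q=L[m]
    if len(Q): print("rear",len(Q),Q.mean(0),Q.std(0)); A=np.c_[Q[:,1:],np.ones(len(Q))]; print(np.linalg.lstsq(A,Q[:,0],rcond=None)[0])
```

```text
7172 [-67.91347925 -67.36067856 -66.55490836 -56.77173621 -41.70407433]
[(np.int64(-90), np.int64(0)), (np.int64(-88), np.int64(0)), (np.int64(-86), np.int64(0)), (np.int64(-84), np.int64(0)), (np.int64(-82), np.int64(0)), (np.int64(-80), np.int64(0)), (np.int64(-78), np.int64(0)), (np.int64(-76), np.int64(0)), (np.int64(-74), np.int64(0)), (np.int64(-72), np.int64(0)), (np.int64(-70), np.int64(40)), (np.int64(-68), np.int64(5232)), (np.int64(-66), np.int64(774)), (np.int64(-64), np.int64(143)), (np.int64(-62), np.int64(114)), (np.int64(-60), np.int64(86)), (np.int64(-58), np.int64(122)), (np.int64(-56), np.int64(109)), (np.int64(-54), np.int64(79)), (np.int64(-52), np.int64(76)), (np.int64(-50), np.int64(107)), (np.int64(-48), np.int64(86)), (np.int64(-46), np.int64(64)), (np.int64(-44), np.int64(60)), (np.int64(-42), np.int64(80))]
[ 1.32828601e-02 -3.78405993e-04 -6.65923689e+01] 6189 [-27.62813547 -12.99514513 -68.84526881] [ 23.29252643  12.99480525 -62.00795035]
rear 1046 [ 2.27145807e+01 -5.37191110e-02 -5.42957155e+01] [0.26253855 7.44770397 6.22609428]
[ 1.91001055e-03 -8.24807508e-04  2.26698998e+01]
```

Run:
```python
from h import *
plan([440,-153.8,132],np.radians(183.38-360),n=12)
```

```text
rows 12 dist 108 turn [ 1.000e-03 -1.000e-03  1.508e+00]
0.61 0.62 0.22 0.000 -0.000 0.126; 0.69 0.54 0.22 0.000 -0.000 0.126; 0.75 0.45 0.22 0.000 -0.000 0.126; 0.80 0.35 0.22 0.000 -0.000 0.126; 0.84 0.25 0.22 0.000 -0.000 0.126; 0.86 0.14 0.22 0.000 -0.000 0.126; 0.87 0.03 0.22 0.000 -0.000 0.126; 0.87 -0.08 0.22 0.000 -0.000 0.126; 0.85 -0.18 0.22 0.000 -0.000 0.126; 0.82 -0.29 0.22 0.000 -0.000 0.126; 0.78 -0.39 0.22 0.000 -0.000 0.126; 0.73 -0.49 0.22 0.000 -0.000 0.126
```

Request:
move_arm(deltas="0.6 0.6 0.22 0 0 0.126; 0.7 0.55 0.22 0 0 0.126; 0.75 0.45 0.22 0 0 0.126; 0.8 0.35 0.22 0 0 0.126; 0.85 0.25 0.22 0 0 0.126; 0.85 0.15 0.22 0 0 0.126; 0.85 0.05 0.22 0 0 0.126; 0.85 -0.1 0.22 0 0 0.126; 0.85 -0.2 0.22 0 0 0.126; 0.8 -0.3 0.22 0 0 0.126; 0.8 -0.4 0.22 0 0 0.126; 0.75 -0.5 0.22 0 0 0.126")

```text
clock: 39.58
position: [440.0, -154.6, 132.2]
ee_rot: [-0.025, 1.0, 0.0, -0.0]
contact_force: [0.3, 0.3, -2.1]
gripper_width: 29.3
```

Request:
move_arm(deltas="0 0 0 0 0 0; 0 0 0 0 0 0; 0 0 0 0 0 0")

```text
clock: 39.95
position: [441.1, -154.2, 132.5]
ee_rot: [-0.028, 1.0, -0.0, 0.0]
contact_force: [-0.2, 0.0, -1.7]
gripper_width: 29.5
```

Run:
```python
from h import *
ps=[]
for i in range(4):
    T=pose(); ps.append(T[0]); eyes.get_image("top")
print(np.array(ps).round(2)); a=R.from_quat(T[1]).as_matrix(); print(a[:,0]); print(np.degrees(np.arctan2(-a[1,0],-a[0,0])))
p,P,_=shot("scene"); cv2.imwrite("pics/s17.png",cv2.resize(p["pixels"][180:290,240:360],None,fx=6,fy=5,interpolation=cv2.INTER_CUBIC)); np.save("s17.npy",P)
ax=-a[:,0]; t=np.mean(ps,0); c=t+a[:,2]*-51.7; tip=c+ax*139.2
k=(609.8-tip[0])/ax[0]; print("tip",tip,"at plate",tip+k*ax, "want y -143.8 z 183.8; at far", tip+ax*(k+100))
print(proj(p,[c+ax*27,tip,[609.8,-143.8,183.8]]))
```

```text
[[ 441.07 -154.17  132.46]
 [ 441.06 -154.16  132.41]
 [ 441.02 -154.17  132.36]
 [ 440.97 -154.18  132.34]]
[-9.98410704e-01 -5.63565265e-02 -9.11245175e-05]
3.2307028219061986
tip [ 580.00579765 -146.32403293  184.10395218] at plate [ 609.8        -144.64226234  184.10667149] want y -143.8 z 183.8; at far [ 709.64107039 -139.00660969  184.11578394]
[[264.44873111 206.77216229]
 [293.1722161  227.28975551]
 [301.25599507 232.78095866]]
```

View pics/s17.png

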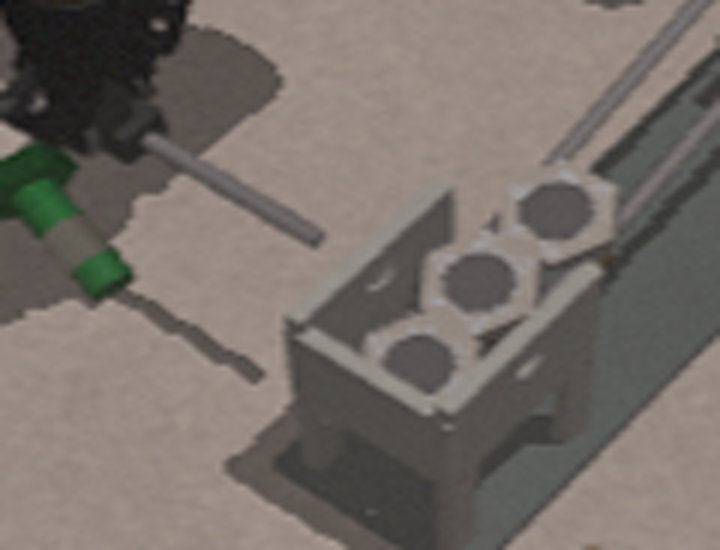

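Request:
move_arm(deltas="-0.5 0.08 0 0 0 -0.0025; -1 0 0 0 0 0; -0.8 0 0 0 0 0; -0.6 0 0 0 0 0; -0.6 0 0 0 0 0; -0.6 0 0 0 0 0; 0 0 0 0 0 0; 0 0 0 0 0 0")

```text
clock: 41.2
position: [481.4, -151.1, 132.2]
ee_rot: [-0.029, 1.0, 0.0, -0.0]
contact_force: [-0.5, 0.0, -2.4]
gripper_width: 29.3
```

```bash
cat >> h.py <<'E'
def rodchk():
    ps=[]
    for i in range(3): T=pose(); ps.append(T[0]); f=telemetry.read_state(); eyes.get_image("top")
    a=R.from_quat(T[1]).as_matrix(); ax=-a[:,0]; t=np.mean(ps,0); c=t-a[:,2]*51.7; tip=c+ax*139.2
    print("tcp",t.round(2),"yaw",np.degrees(np.arctan2(ax[1],ax[0])).round(2),"pitch",ax[2].round(4),"f",f["contact_force"].round(1),"tau",f["wrist_torque"].round(2),"w",f["gripper_width"].round(1))
    n=np.array([np.cos(np.radians(3.38)),np.sin(np.radians(3.38))]); o=np.array([609.8,-143.8])
    d=(tip[:2]-o); print("tip past near face",(d@n).round(1),"lateral",(d@[-n[1],n[0]]).round(2),"z err",(tip[2]-183.8).round(2))
E
python3 - <<'E'
from h import *
rodchk()
p,P,_=shot("scene"); cv2.imwrite("pics/s18.png",cv2.resize(p["pixels"][180:290,240:360],None,fx=6,fy=5,interpolation=cv2.INTER_CUBIC))
E
```

```text
Traceback (most recent call last):
  File "h.py", line 97, in rodchk
    print("tcp",t.round(2),"yaw",np.degrees(np.arctan2(ax[1],ax[0])).round(2),"pitch",ax[2].round(4),"f",f["contact_force"].round(1),"tau",f["wrist_torque"].round(2),"w",f["gripper_width"].round(1))
                                                                                                                                                                          ^^^^^^^^^^^^^^^^^^^^^^^^
AttributeError: 'float' object has no attribute 'round'
```

```bash
sed -i 's/f\["gripper_width"\].round(1)/round(f["gripper_width"],1)/' h.py
python3 - <<'E'
from h import *
rodchk()
p,P,_=shot("scene"); cv2.imwrite("pics/s18.png",cv2.resize(p["pixels"][180:290,240:360],None,fx=6,fy=5,interpolation=cv2.INTER_CUBIC))
E
```

```text
tcp [ 481.5  -151.2   132.38] yaw 3.33 pitch 0.0001 f [-0.1 -0.  -1.6] tau [0.02 0.03 0.02] w 29.1
tip past near face 10.7 lateral 0.07 z err 0.29
```

View pics/s18.png

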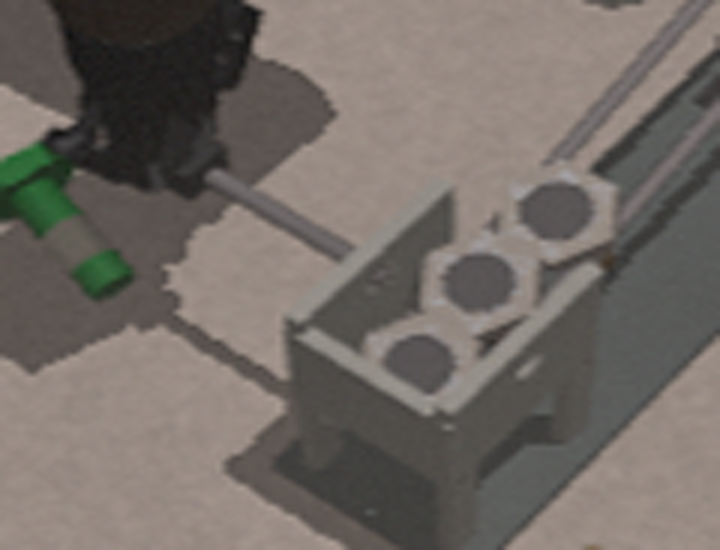

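Request:
move_arm(deltas="-0.8 0 0 0 0 0; -1 0 0 0 0 0; -1 0 0 0 0 0; -1 0 0 0 0 0; -1 0 0 0 0 0; -1 0 0 0 0 0; -0.8 0 0 0 0 0; 0 0 0 0 0 0; 0 0 0 0 0 0")

```text
clock: 42.68
position: [547.2, -147.3, 132.2]
ee_rot: [-0.029, 1.0, 0.0, -0.0]
contact_force: [0.6, -0.4, -2.3]
gripper_width: 29.0
```

Run:
```python
from h import *
rodchk()
```

```text
tcp [ 547.18 -147.34  132.28] yaw 3.33 pitch -0.0003 f [-0.4 -0.5 -0.8] tau [ 0.    0.04 -0.04] w 29.1
tip past near face 76.5 lateral 0.04 z err 0.14
```

Clean. Continue to home.

Request:
move_arm(deltas="-0.6 0 0 0 0 0; -0.6 0 0 0 0 0; -0.6 0 0 0 0 0; -0.6 0 0 0 0 0; -0.4 0 0 0 0 0; -0.4 0 0 0 0 0; 0 0 0 0 0 0; 0 0 0 0 0 0")

```text
clock: 43.82
position: [579.3, -145.5, 132.3]
ee_rot: [-0.029, 1.0, 0.0, -0.0]
contact_force: [-0.6, -0.2, -1.5]
gripper_width: 29.3
```

Run:
```python
from h import *
rodchk()
```

```text
tcp [ 579.33 -145.47  132.31] yaw 3.34 pitch -0.0001 f [ 0.8  0.7 -2.2] tau [0.02 0.04 0.04] w 29.3
tip past near face 108.7 lateral 0.02 z err 0.2
```

Request:
move_arm(deltas="-0.15 0 0 0 0 0; -0.15 0 0 0 0 0; -0.1 0 0 0 0 0; -0.1 0 0 0 0 0; 0 0 0 0 0 0; 0 0 0 0 0 0")

```text
clock: 44.72
position: [581.6, -145.4, 131.8]
ee_rot: [-0.029, 1.0, 0.0, -0.003]
contact_force: [-7.6, -0.5, 0.2]
gripper_width: 29.2
```

Run:
```python
from h import *
rodchk()
p,P,_=shot("wrist"); cv2.imwrite("pics/w19.png",p["pixels"])
p,P,_=shot("scene"); cv2.imwrite("pics/s19.png",cv2.resize(p["pixels"][180:290,240:360],None,fx=6,fy=5,interpolation=cv2.INTER_CUBIC))
```

```text
tcp [ 581.56 -145.39  131.84] yaw 3.3 pitch -0.0063 f [-6.7 -0.6  0.9] tau [ 0.06  1.75 -0.01] w 29.0
tip past near face 111.2 lateral -0.14 z err -1.13
```

View pics/s19.png

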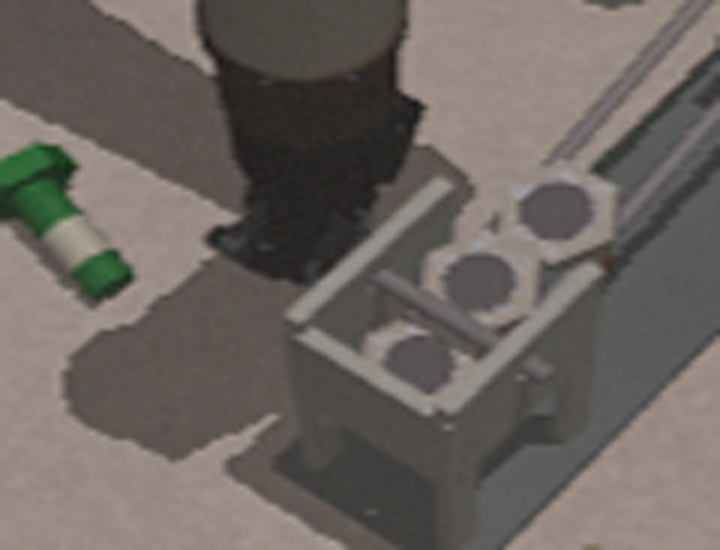

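Request:
move_arm(deltas="0 0 0 0 0 0; 0 0 0 0 0 0; 0 0 0 0 0 0; 0 0 0 0 0 0; 0 0 0 0 0 0; 0 0 0 0 0 0", grip=8.5)

```text
clock: 45.72
position: [584.6, -145.2, 132.3]
ee_rot: [-0.029, 1.0, -0.0, 0.0]
contact_force: [-0.1, 0.3, -0.0]
gripper_width: 85.4
```

Request:
move_arm(deltas="0 0 -1 0 0 0; 0 0 -2 0 0 0; 0 0 -3 0 0 0; 0 0 -4 0 0 0; 0 0 -4 0 0 0; 4 0 0 0 0 0; 4 0 0 0 0 0; 4 0 0 0 0 0; 3 0 0 0 0 0; 0 0 0 0 0 0; 0 0 0 0 0 0")

```text
clock: 47.1
position: [435.4, -154.0, 273.1]
ee_rot: [-0.029, 1.0, -0.0, 0.001]
contact_force: [0.1, 0.3, 1.0]
gripper_width: 84.9
```

Run:
```python
from h import *
print(pose()[0])
p,P,_=shot("top"); cv2.imwrite("pics/t20.png",cv2.resize(p["pixels"][130:290,260:460],None,fx=4,fy=3.7,interpolation=cv2.INTER_CUBIC)); np.save("t20.npy",P)
p,P,_=shot("scene"); cv2.imwrite("pics/s20.png",cv2.resize(p["pixels"][180:290,240:360],None,fx=6,fy=5,interpolation=cv2.INTER_CUBIC)); np.save("s20.npy",P)
cv2.imwrite("pics/s20f.png",p["pixels"])
th=np.radians(3.38); ax=np.array([np.cos(th),np.sin(th)]); o=np.array([609.8,-143.8])
tip=np.r_[o+112*ax,183.8]; print(proj(p,[tip,np.r_[o-25*ax,183.8]]),"crop",(proj(p,[tip])-[240,180])*[6,5])
```

```text
[ 435.37354112 -153.95142292  273.10016557]
[[331.86146339 254.5192017 ]
 [294.6322039  228.0762575 ]] crop [[551.16878032 372.59600848]]
```

View pics/s20.png

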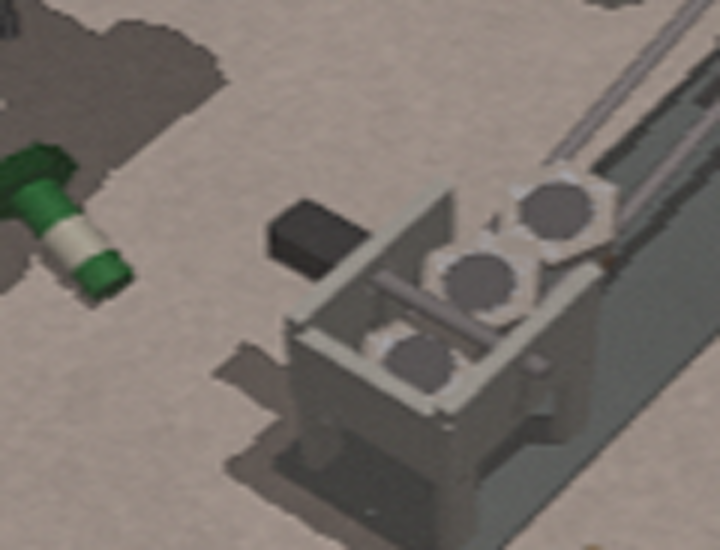

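View pics/t20.png

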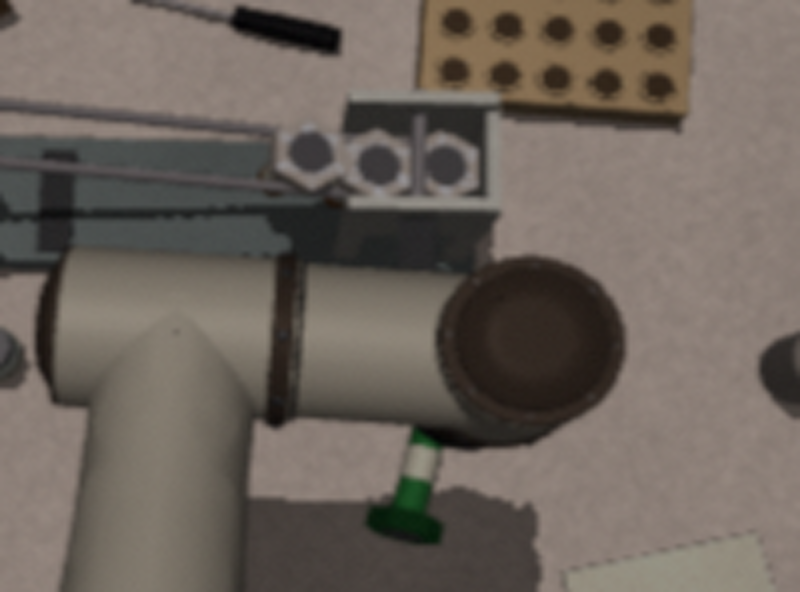

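View pics/s20f.png

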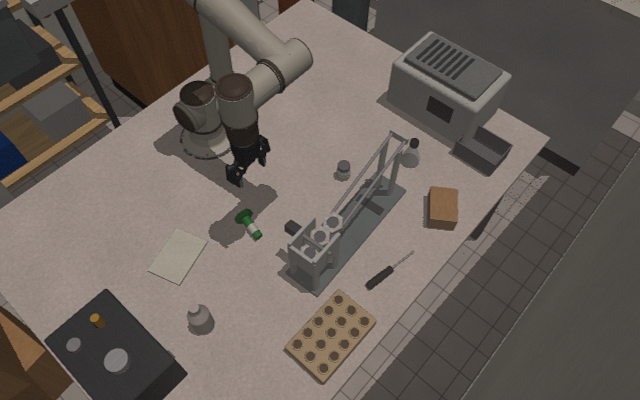

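Run:
```python
from h import *
th=np.radians(3.38); ax=np.array([np.cos(th),np.sin(th),0]); lat=np.array([-np.sin(th),np.cos(th),0]); o=np.array([609.8,-143.8,183.8])
for n in("s20","t20"):
    P=np.load(n+".npy"); d=P-o; u=d@ax; v=d@lat; w=d[...,2]
    m=(np.abs(v)<11)&(np.abs(w)<14)&(u>100.5)&(u<125); print(n,"tip",m.sum(), u[m].round(1), v[m].round(1), w[m].round(1))
    m=(np.abs(v)<9)&(np.abs(w)<14)&(u>12)&(u<88); 
    if m.sum(): print("rod top fit",m.sum(),np.polyfit(u[m],w[m],1),np.polyfit(u[m],v[m],1))
    m=(np.abs(v)<18)&(np.abs(w)<30)&(u>-70)&(u<-3)
    if m.sum(): print("handle",m.sum(),u[m].min(),u[m].max(),np.percentile(w[m],95), np.percentile(v[m],[2,98]))
p,P,T=shot("wrist"); cv2.imwrite("pics/w20.png",p["pixels"])
```

```text
s20 tip 13 [101.2 103.2 105.5 107.4 103.6 105.6 107.4 107.3 101.1 103.4 105.7 108.1
 107.6] [ 0.4 -2.1 -0.5  1.6 -7.2 -5.3 -3.   2.1 -8.5 -6.8 -5.1 -3.6 -7.6] [ 8.   8.2  8.5  7.6 10.5 10.   8.6  0.4  3.   3.3  3.4  4.1  3.5]
rod top fit 89 [0.05363252 0.86248173] [ 0.00559764 -4.43240145]
handle 155 -54.06186353209447 -3.501154812253839 14.285100818450005 [-17.8212066   11.89003145]
t20 tip 0 [] [] []
rod top fit 105 [ 0.08814695 -1.20100843] [-0.01019249  0.36975945]
handle 136 -45.424375207811444 -4.083597192560845 15.571411824741688 [-14.76332678  12.6527198 ]
```

Run:
```python
from h import *
plan([540,-70,240],np.radians(-90),n=11)
```

```text
rows 11 dist 138 turn [ 0.    -0.    -1.512]
-0.99 0.71 0.29 0.000 -0.000 -0.137; -1.08 0.56 0.29 0.000 -0.000 -0.137; -1.15 0.41 0.29 0.000 -0.000 -0.137; -1.19 0.25 0.29 0.000 -0.000 -0.137; -1.22 0.08 0.29 0.000 -0.000 -0.137; -1.22 -0.08 0.29 0.000 -0.000 -0.137; -1.19 -0.25 0.29 0.000 -0.000 -0.137; -1.15 -0.41 0.29 0.000 -0.000 -0.137; -1.08 -0.56 0.29 0.000 -0.000 -0.137; -0.99 -0.71 0.29 0.000 -0.000 -0.137; -0.89 -0.84 0.29 0.000 -0.000 -0.137
```

Request:
move_arm(deltas="-1 0.7 0.3 0 0 -0.137; -1.1 0.55 0.3 0 0 -0.137; -1.15 0.4 0.3 0 0 -0.137; -1.2 0.25 0.3 0 0 -0.137; -1.2 0.1 0.3 0 0 -0.137; -1.2 -0.1 0.3 0 0 -0.137; -1.2 -0.25 0.3 0 0 -0.137; -1.15 -0.4 0.3 0 0 -0.137; -1.1 -0.55 0.3 0 0 -0.137; -1 -0.7 0.3 0 0 -0.137; -0.9 -0.85 0.3 0 0 -0.137; 0 0 0 0 0 0")

```text
clock: 48.75
position: [540.3, -69.5, 238.2]
ee_rot: [-0.705, 0.709, 0.001, -0.001]
contact_force: [0.9, -0.9, -1.0]
gripper_width: 84.9
```

Run:
```python
from h import *
p,P,T=shot("wrist"); print(T[0]); cv2.imwrite("pics/w21.png",p["pixels"])
th=np.radians(3.38); ax=np.array([np.cos(th),np.sin(th),0]); lat=np.array([-np.sin(th),np.cos(th),0]); o=np.array([609.8,-143.8,183.8])
d=P-o; u=d@ax; v=d@lat; w=d[...,2]
m=(np.abs(v)<11)&(np.abs(w)<14)&(u>100.5)&(u<125); print("tip",m.sum(),np.percentile(u[m],[50,90,99]) if m.any() else "", w[m].max() if m.any() else "")
m=(np.abs(v)<9)&(np.abs(w)<14)&(u>12)&(u<88)
if m.sum(): print("rod top fit",m.sum(),np.polyfit(u[m],w[m],1),np.polyfit(u[m],v[m],1))
m=(np.abs(v)<18)&(np.abs(w)<30)&(u>-70)&(u<-1)
print("handle",m.sum(),np.percentile(u[m],[1,99]),np.percentile(v[m],[1,99])); q=m&(w>8)&(np.abs(v)<12); print(np.polyfit(u[q],w[q],1))
print(np.nanmin(u[q]),np.nanmax(u[q]))
```

```text
[540.30937432 -69.52980199 238.18388945]
tip 0  
rod top fit 1197 [ 0.08891108 -1.0169081 ] [-0.01092499  1.11515515]
handle 2738 [-51.79458635  -3.51355898] [-13.55686295  15.55029244]
[ 0.06046985 12.39393726]
-52.18911335547094 -1.0045742809053009
```

View pics/w21.png

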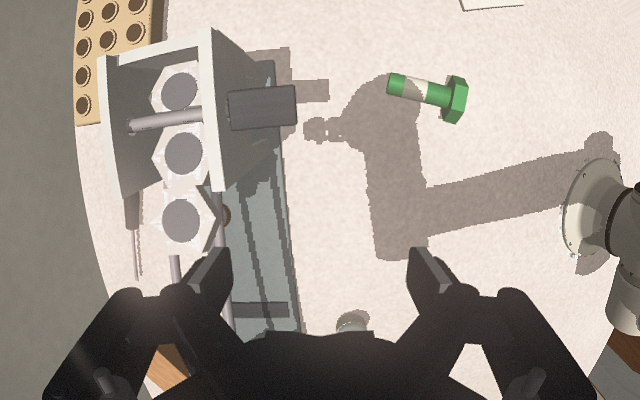

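Run:
```python
from h import *
p,P,_=shot("scene")
for o in ["jar","flask","wash","vial0_mid"]: print(o,[(np.round(d["point"]),round(d["p"],2)) for d in eyes.boxes_of(p,o)])
th=np.radians(3.38); ax=np.array([np.cos(th),np.sin(th),0]); lat=np.array([-np.sin(th),np.cos(th),0]); o=np.array([609.8,-143.8,183.8])
d=P-o;u=d@ax;v=d@lat;w=d[...,2]
m=(np.abs(v)<11)&(np.abs(w)<14)&(u>100.5)&(u<125); print("tip",u[m].max())
print(arm.job_done())
```

```text
jar [(array([499., 183.,  54.]), 0.67), (array([666.,  45.,   9.]), 0.32), (array([ 593., -143.,  193.]), 0.29)]
flask [(array([632., 394.,  42.]), 0.71)]
wash [(array([ 549., -503.,   97.]), 0.67)]
vial0_mid [(array([ 551., -504.,   97.]), 0.67), (array([634., 390.,  40.]), 0.61), (array([ 658., -164.,  166.]), 0.45)]
tip 108.42051320499333
the job is handed in; nothing more can be done
None
```

I fed all three vials I found on the bench into the chute; they hang cap up in the queue at the stop. I then pushed the keeper rod through both side plates and let go, and handed the job in at about 49 s. The green look-alike was left alone.

- **Last checks:** three caps show in the queue. The rod tip is about 8–10 mm past the far plate, and the rod tilts about 0.06 rad in its bores.
- **Bystanders:** jar, flask and white bottle read within 4 mm of where they started. The gripper was open and clear of everything.

**Checks that disagreed:**
- **Fingertips:** the real fingertips sit about 43 mm short of the reported TCP. The wrist and scene depth images both show this. My first grasp closed on nothing because of it; I corrected all later grasps, and the picture after that attempt showed nothing moved.
- **Rod handle:** it met the plate with about 7 N before I released it. Afterwards it sagged with the bore clearance and sits about 1–2 mm off the plate instead of flush. The 12 mm "home" protrusion is therefore nearer 8–10 mm, still above the 4 mm needed.
- **Rod tilt:** fitting the thin rod itself gave about 0.09 rad against 0.06 from the handle; both are under the 0.12 limit.

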